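# Pack the face-down printing block and close its box

## Task

Two carved wooden printing blocks lie on the newspaper. Turn over the one that lies carved face down and lay it flat, carved face up, in the wide compartment of the open wooden box without dropping it; then press the knee of the lid's locked folding stay to break it and lower the lid gently until it is fully shut. Leave the other block and everything else where it is.

Things in the scene. Friction and masses are not known exactly. Their poses are not given: they have to be found in the camera images.
- block_a: Wooden printing block, 100 x 54 x 40 mm (its own x, y, z), 0.16 kg. Origin at the centre of the block; its +z axis points out of the carved face. The carved face has a 6 mm high raised border and leaf motif, the back is a plain smooth face. This block starts carved face down (z axis pointing down).
- block_b: The same kind of printing block, 100 x 54 x 40 mm, origin and axes alike. It starts carved face up and stays where it is.
- box: Open wooden box, outside 200 x 190 x 80 mm (its own x, y, z), walls and floor 8 mm, fixed to the table. Origin at the centre of its underside. Its +x points roughly to the robot's left. The lid hinges on the top of its +x wall; a divider along x splits it into a narrow full compartment (+y side, holds a wooden roller) and a wide empty one (-y side), 184 x 129 mm inside.
- box_in (a point): Centre of the floor of the wide compartment, 8 mm above the table; axes as the box.
- box_hinge (a point): Middle of the lid's hinge line, 80 mm above the table; the hinge line runs along the box's y axis.
- lid (a joint): Lid angle: 0 = standing open, 80 degrees (1.4 rad) above shut, held by the stay; 1.4 rad = fully shut on the box. Lid: 212 x 190 x 10 mm, 0.25 kg. Its stiff hinge (about 0.32 N m of friction) holds it wherever it is left.
- lid_edge (a point): On the outer face of the lid (the face that is on top when shut), middle of its free edge, 212 mm from the hinge line; when shut it lies 90 mm above the table, 112 mm from the box's middle on its -x side.
- knee (a point): Middle of the folding stay's knee: a steel thumb bar (22 mm diameter, 50 mm long, along the box's y) on the box's -y side, 132 mm from its middle plane; locked, 137 mm above the table and 70 mm from the hinge line (-x). Pressed down (a few N) it breaks, swings on an 88 mm radius about a pivot at (-25, 68) mm in the box's x, z, ending 82 mm above the table, and draws the lid down.
- stay_knee (a joint): Bend of the stay: 0 = locked straight, slightly over centre against its stop (the lid cannot be lowered); it passes straight at 0.12 rad and grows as the stay folds, to about 3.1 rad with the lid shut.
- ink_jar: Bystander: capped ink jar, 64 mm wide, 75 mm high, standing; origin at its underside.
- brayer: Bystander: hand ink roller, rubber roll 100 mm long, 38 mm in diameter, handle 90 mm; origin on the table under the roll's middle.
- cork_block: Bystander: cork sanding block 100 x 65 x 30 mm; origin at its underside.
- brush: Bystander: paint brush lying on the table.
Things that resemble listed ones, but are neither listed nor needed, are in the scene too. What is shaped like the block_a but blue or turquoise is not meant.

How it is judged:
By the outcome, as a careful person would: the job done as asked, in the order asked, and still so for the second after the job is handed in, with the robot touching nothing.
It also fails if it takes over 72 s, if anything falls off the work surface, if the arm or the gripper's body presses on something with over 40 N, if the wrist force passes 120 N, or if a joint passes its speed limit or range.

## Robot

A 6-joint arm with a two-finger parallel gripper is mounted at the origin on the work surface. World frame = base frame: x ahead of the robot, y to its left, z up, the work surface at z = 0. Lengths are in m, angles in rad, forces in N, time in s.
With the tool pointing down it reaches from about 0.375 to 0.9 m from the base axis. Payload 3.1 kg.
Tool frame: the origin (TCP) lies between the finger pads; the fingertips stand 11 mm ahead of it and the grasp point (between the pads) lies 8 mm behind it; z points along the fingers, y is the line along which they close (so a half turn about z gives the same grasp; the last joint's range is limited). The gripper opens to 85 mm and grips with 20 to 120 N. Pads are 22 mm wide; open, the fingers measure 114 mm over their backs; the gripper's body (76 mm by 85 mm) begins 54 mm behind the grasp point. The pads swing forward as they close: fully open they stand 13 mm farther back than shut.
Start: joints at [0.984, 0.527, 1.433, -0, 1.181, -0.178], TCP at [0.248, 0.573, 0.242] pointing down, gripper open.
Joint ranges: [-3.08, 3.08], [-0.75, 2.2], [0.22, 2.44], [-1.43, 4.57], [0, 2.65], [-2.85, 2.85]. Speed limits (rad/s): [2.79, 2.79, 3.14, 3.14, 3.14, 3.14].

## Interface

Orientations are given as a unit quaternion [w, x, y, z].
In Python, from station import bot gives the robot as it stands. The module is installed in compiled form; this text tells all that it offers.
- The arm moves only by the tool move_arm, never from a script. Its arguments are lists of equal length, an entry for each row: "translation": the shift along the tool's x, y, z in units of 25 mm (1.0 is 25 mm), a list of three; "angular": the turn, a rotation vector about the tool's x, y, z in degrees, a list of three; "jaw": the opening, from 0 (shut) to 1 (fully open). A call has 1 to 5 rows; each row shifts and turns the commanded pose from where the row before left it, along the tool's axes as they then stand; what a row does not reach is not made up. A row lasts 1/12 s, in which the tool goes at most 41.7 mm and 7.16 degrees, less where a joint would pass 70% of its speed; a pose out of reach is approached as far as the arm can. A call is refused whole if a number of a shift passes 1 or a number of a turn 7.16, either way. A call with a gripper value outside its range is refused whole. The fingers move at their own pace and stop on an object; the grip force is fixed at half the most. Time passes only in rows, so rows that do not move let the fingers close. It gives the time, the measured TCP pose, the force, the opening and the grip force at its end, in the units of the state.
- bot.state(): the state, without advancing time (a new reading comes with each control period).
- bot.read_camera(name): name is "side" or "top" or "wrist"; returns a dict with "image" (480x640x3 uint8, red, green, blue), "range_z" (480x640 float32, m along the optical axis (not along the pixel's ray), 0 where there is no reading), "fx", "fy", "cx", "cy" (pixels), "world_to_cam" (4x4, takes a point from world to camera coordinates). Camera axes: x right, y down, z forward; pixel columns grow to the right and rows downward; lengths in m; the calibration is good to about 2 mm. A picture is of the moment at which its call begins.
- bot.hand_in(): hands the job in; it is judged then, once.
The state is a dict: "time_s": time; "q": joint angles; "qd": joint speeds; "tau": joint torques, N m; "ee_pos": TCP position; "tcp_rot": TCP orientation; "contact_force": force on the tool from outside, world axes, zero at the start; "ft_torque": the same for the moment, N m; "gripper_width": finger opening in m; "finger_force": force on a finger pad.
Only numpy, scipy, OpenCV 4.12 (cv2) and the standard library are available. Lean on these libraries where they do the work, as an engineer would, in place of code of your own. Each camera call takes 0.05 s, during which the arm holds its last target. There are 200 camera calls.

## Working session

There is one attempt and no reset: what is moved stays moved. The work goes in short steps, Python scripts to look and compute and a tool call to move; the robot and the scene stay as the last step left them, time stands still between calls to the robot, and variables do not carry over. Pictures are saved under pics/ and viewed, at most 10 in all, crops included, and the job is handed in when it is done.

Besides the shell and the picture viewer there is one more tool, called after "Call:" by a JSON object that holds its "name" and its "arguments". move_arm: Moves the arm, as the interface text tells. Its arguments: {"type":"object","properties":{"translation":{"type":"array","items":{"type":"array","items":{"type":"number"}}},"angular":{"type":"array","items":{"type":"array","items":{"type":"number"}}},"jaw":{"type":"array","items":{"type":"number"}}},"required":["translation","angular","jaw"]}

```bash
mkdir -p pics
cat > h.py <<'E'
import numpy as np, cv2
from station import bot
from scipy.spatial.transform import Rotation as R
def pts(c):
    v,u=np.mgrid[0:480,0:640]; z=c["range_z"]
    P=np.stack([(u-c["cx"])/c["fx"]*z,(v-c["cy"])/c["fy"]*z,z],-1)
    T=np.linalg.inv(c["world_to_cam"]); W=P@T[:3,:3].T+T[:3,3]; W[z==0]=np.nan; return W
def st():
    s=bot.state(); print({k:(np.round(s[k],4).tolist()) for k in s if k not in("qd","tau")}); return s
E
python3 - <<'E'
from h import *
st(); ims=[]
for n in("top","side"):
    c=bot.read_camera(n); np.savez(f"/tmp/{n}.npz",**c); cv2.imwrite(f"pics/{n}0.png",c["image"][:,:,::-1])
    print(n,c["fx"],np.round(np.linalg.inv(c["world_to_cam"]),3).tolist())
E
```

```text
{'time_s': 0.0, 'q': [0.9835, 0.5285, 1.4339, -0.0, 1.1814, -0.1785], 'ee_pos': [0.248, 0.5729, 0.2413], 'tcp_rot': [-0.0004, 0.203, 0.9792, -0.001], 'contact_force': [-0.2772, -0.2916, 0.8603], 'ft_torque': [0.0279, 0.0043, 0.035], 'finger_force': 0.0, 'gripper_width': 0.0856}
top 553.9019470210025 [[0.053, -0.976, 0.211, 0.218], [-0.999, -0.052, 0.007, -0.088], [0.004, -0.211, -0.977, 1.707], [0.0, 0.0, 0.0, 1.0]]
side 464.3393983347548 [[-1.0, -0.012, 0.024, 0.545], [-0.025, 0.729, -0.684, 0.678], [-0.009, -0.684, -0.729, 1.042], [0.0, 0.0, 0.0, 1.0]]
```

View pics/top0.png

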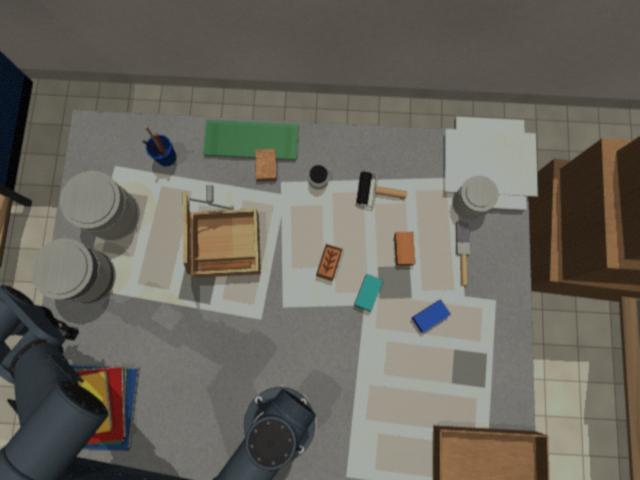

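View pics/side0.png

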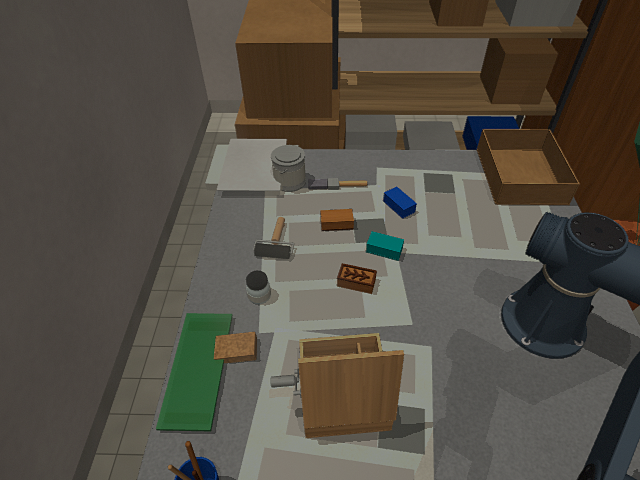

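The top view shows a carved block at (329,262), which is block_b, and a plain orange-brown block at (404,248), the candidate for block_a. The teal (369,293) and blue (431,316) blocks are decoys, and the cork is at (265,164). The box is at (225,240) with the lid standing on its left, and the knee is at about (210,192) on the far side. The side view agrees: block_a at (337,219), block_b at (357,278), knee bar at (283,380).

Run:
```python
from h import *
for n,seeds in(("top",{"a":(404,248),"b":(329,262)}),("side",{"a":(337,219),"b":(357,278)})):
    c=dict(np.load(f"/tmp/{n}.npz")); W=pts(c); hsv=cv2.cvtColor(c["image"],cv2.COLOR_RGB2HSV)
    for k,(u,v) in seeds.items():
        m=((hsv[...,1]>130)&((hsv[...,0]<22))).astype(np.uint8)
        h=(W[...,2]>0.01)&(W[...,2]<.06)
        num,l=cv2.connectedComponents((h&(m>0)).astype(np.uint8)); 
        ll=l[v-3:v+4,u-3:u+4]; i=np.bincount(ll[ll>0]).argmax(); p=W[l==i]
        t=p[p[:,2]>np.percentile(p[:,2],90)-.006]
        r=cv2.minAreaRect((t[:,:2]*1000).astype(np.float32))
        print(n,k,len(p),"z",np.round(np.percentile(t[:,2],[5,50,95]),4),"rect mm",np.round(r[0],1),np.round(r[1],1),round(r[2],1))
c=dict(np.load("/tmp/top.npz")); W=pts(c)
reg=np.zeros((480,640),bool); reg[195:285,180:270]=1
m=reg&(W[...,2]>.074)&(W[...,2]<.086); r=cv2.minAreaRect((W[m][:,:2]*1000).astype(np.float32)); print("rim",m.sum(),r)
for n,(v0,v1,u0,u1) in(("top",(178,205,190,240)),("side",(365,395,265,305))):
    c=dict(np.load(f"/tmp/{n}.npz")); W=pts(c)[v0:v1,u0:u1]; z=W[...,2]; m=(z>.1)&(W[...,0]>.5)&(z<.18)
    print(n,"knee n",m.sum(),np.round(np.nanpercentile(W[m],[2,50,98],axis=0),3).tolist())
a=dict(np.load("/tmp/top.npz"))["image"][215:300,300:440]; b=dict(np.load("/tmp/side.npz"))["image"][185:300,240:420]
A=cv2.resize(a,None,fx=3,fy=3,interpolation=3); B=cv2.resize(b,None,fx=2.1,fy=2.1,interpolation=3)
o=np.zeros((max(len(A),len(B)),A.shape[1]+B.shape[1],3),np.uint8); o[:len(A),:A.shape[1]]=A;o[:len(B),A.shape[1]:]=B
cv2.imwrite("pics/crop1.png",cv2.convertScaleAbs(o[:,:,::-1],alpha=1.4))
```

```text
top a 552 z [0.0393 0.042  0.0473] rect mm [ 532.5 -351.4] [96.5 50.8] 3.9
top b 492 z [0.037  0.0399 0.0454] rect mm [ 477.3 -121.6] [48.1 95.7] 75.2
side a 595 z [0.0371 0.0402 0.0436] rect mm [ 535.4 -350. ] [98.1 60.8] 1.8
side b 790 z [0.036  0.0396 0.0435] rect mm [ 479.8 -119.3] [59.9 98. ] 76.1
rim 667 ((524.1280517578125, 196.89134216308594), (204.56439208984375, 201.55184936523438), 6.065333843231201)
top knee n 178 [[0.614, 0.227, 0.133], [0.635, 0.24, 0.146], [0.67, 0.275, 0.176]]
side knee n 311 [[0.615, 0.225, 0.13], [0.643, 0.245, 0.146], [0.669, 0.262, 0.167]]
```

View pics/crop1.png

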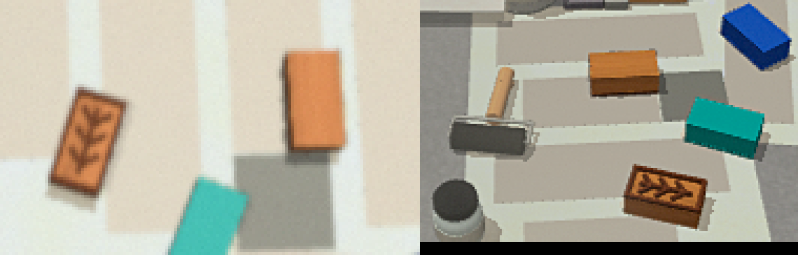

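The crop confirms that block_a is the plain orange-brown one at top (404,248): centre about (0.534, -0.351), top at 40 mm, long axis 3.5° from world x. The other brown block shows the leaf carving, so it is block_b. I'm lifting and moving over block_a now.

Call:
{"name": "move_arm", "arguments": {"translation": [[-0.84, -0.98, -0.65], [-0.84, -0.98, -0.65], [-0.84, -0.98, -0.65], [-0.84, -0.98, -0.65], [-0.84, -0.98, -0.65]], "angular": [[0, 0, 0], [0, 0, 0], [0, 0, 0], [0, 0, 0], [0, 0, 0]], "jaw": [1, 1, 1, 1, 1]}}

```text
time_s: 0.52
ee_pos: [0.2959, 0.4177, 0.3237]
tcp_rot: [-0.0, 0.203, 0.979, -0.001]
contact_force: [0.1, 0.0, 0.5]
gripper_width: 0.0856
finger_force: 0.0
```

Call:
{"name": "move_arm", "arguments": {"translation": [[-0.84, -0.98, -0.65], [-0.84, -0.98, -0.65], [-0.84, -0.98, -0.65], [-0.84, -0.98, -0.65], [-0.84, -0.98, -0.65]], "angular": [[0, 0, 0], [0, 0, 0], [0, 0, 0], [0, 0, 0], [0, 0, 0]], "jaw": [1, 1, 1, 1, 1]}}

```text
time_s: 0.93
ee_pos: [0.3434, 0.2636, 0.4053]
tcp_rot: [-0.0, 0.203, 0.979, -0.0]
contact_force: [0.7, 0.6, -0.2]
gripper_width: 0.0853
finger_force: 0.0
```

Call:
{"name": "move_arm", "arguments": {"translation": [[-0.84, -0.98, 0], [-0.84, -0.98, 0], [-0.84, -0.98, 0], [-0.84, -0.98, 0], [-0.84, -0.98, 0]], "angular": [[0, 0, 0], [0, 0, 0], [0, 0, 0], [0, 0, 0], [0, 0, 0]], "jaw": [1, 1, 1, 1, 1]}}

```text
time_s: 1.35
ee_pos: [0.3911, 0.1096, 0.4047]
tcp_rot: [-0.0, 0.203, 0.979, -0.0]
contact_force: [0.8, 0.2, -0.1]
gripper_width: 0.0853
finger_force: 0.0
```

Call:
{"name": "move_arm", "arguments": {"translation": [[-0.84, -0.98, 0], [-0.84, -0.98, 0], [-0.84, -0.98, 0], [-0.84, -0.98, 0], [-0.84, -0.98, 0]], "angular": [[0, 0, 0], [0, 0, 0], [0, 0, 0], [0, 0, 0], [0, 0, 0]], "jaw": [1, 1, 1, 1, 1]}}

```text
time_s: 1.77
ee_pos: [0.4388, -0.0446, 0.4045]
tcp_rot: [-0.0, 0.203, 0.979, 0.0]
contact_force: [0.9, 0.3, -0.5]
gripper_width: 0.0851
finger_force: 0.0
```

```bash
python3 -c "from h import *;s=st();import json;open('/tmp/q.jsonl','a').write(json.dumps([list(map(float,s[k])) for k in('q','ee_pos','tcp_rot')])+'\n')"
```

```text
{'time_s': 1.7667, 'q': [-0.3558, 0.0952, 1.6201, 0.0002, 1.427, -1.5174], 'ee_pos': [0.4388, -0.0446, 0.4045], 'tcp_rot': [-0.0003, 0.2032, 0.9791, 0.0001], 'contact_force': [0.9389, 0.2931, -0.542], 'ft_torque': [0.0248, -0.0738, -0.0341], 'finger_force': 0.0, 'gripper_width': 0.0851}
```

Call:
{"name": "move_arm", "arguments": {"translation": [[-0.84, -0.975, 0], [-0.84, -0.975, 0], [-0.84, -0.975, 0], [-0.84, -0.975, 0], [-0.84, -0.975, 0]], "angular": [[0, 0, 0], [0, 0, 0], [0, 0, 0], [0, 0, 0], [0, 0, 0]], "jaw": [1, 1, 1, 1, 1]}}

```text
time_s: 2.18
ee_pos: [0.4868, -0.1981, 0.4043]
tcp_rot: [-0.0, 0.203, 0.979, 0.0]
contact_force: [-0.2, -0.1, -0.4]
gripper_width: 0.0854
finger_force: 0.0
```

Call:
{"name": "move_arm", "arguments": {"translation": [[-0.84, -0.975, 0], [-0.84, -0.975, 0], [-0.84, -0.975, 0], [-0.84, -0.975, 0], [-0.84, -0.975, 0]], "angular": [[0, 0, 0], [0, 0, 0], [0, 0, 0], [0, 0, 0], [0, 0, 0]], "jaw": [1, 1, 1, 1, 1]}}

```text
time_s: 2.6
ee_pos: [0.5348, -0.3516, 0.4041]
tcp_rot: [-0.001, 0.203, 0.979, 0.0]
contact_force: [0.7, 0.3, 0.1]
gripper_width: 0.0857
finger_force: 0.0
```

Call:
{"name": "move_arm", "arguments": {"translation": [[0, 0, 0.4], [0, 0, 0.4], [0, 0, 0.4], [0, 0, 0.4], [0, 0, 0.4]], "angular": [[0, 0, 7], [0, 0, 7], [0, 0, 7], [0, 0, 7], [0, 0, 7]], "jaw": [1, 1, 1, 1, 1]}}

```text
time_s: 3.02
ee_pos: [0.5345, -0.3501, 0.3535]
tcp_rot: [-0.001, 0.491, 0.871, 0.0]
contact_force: [0.9, -0.0, -0.3]
gripper_width: 0.0852
finger_force: 0.0
```

Call:
{"name": "move_arm", "arguments": {"translation": [[0, 0, 0.4], [0, 0, 0.4], [0, 0, 0.4], [0, 0, 0.4], [0, 0, 0.4]], "angular": [[0, 0, 7], [0, 0, 7], [0, 0, 7], [0, 0, 7], [0, 0, 7]], "jaw": [1, 1, 1, 1, 1]}}

```text
time_s: 3.43
ee_pos: [0.5345, -0.3499, 0.3037]
tcp_rot: [-0.001, 0.73, 0.683, -0.0]
contact_force: [0.1, -0.3, 1.2]
gripper_width: 0.0853
finger_force: 0.0
```

Call:
{"name": "move_arm", "arguments": {"translation": [[0, 0, 0.4], [0, 0, 0.4], [0, 0, 0.4], [0, 0, 0.4], [0, 0, 0.4]], "angular": [[0, 0, 7], [0, 0, 7], [0, 0, 7], [0, 0, 7], [0, 0, 7]], "jaw": [1, 1, 1, 1, 1]}}

```text
time_s: 3.85
ee_pos: [0.5345, -0.3499, 0.2537]
tcp_rot: [-0.001, 0.902, 0.432, -0.0]
contact_force: [-0.1, 0.2, 0.0]
gripper_width: 0.0854
finger_force: 0.0
```

Call:
{"name": "move_arm", "arguments": {"translation": [[0, 0, 0.4], [0, 0, 0.4], [0, 0, 0.4], [0, 0, 0.4], [0, 0, 0.4]], "angular": [[0, 0, 7], [0, 0, 7], [0, 0, 7], [0, 0, 7], [0, 0, 7]], "jaw": [1, 1, 1, 1, 1]}}

```text
time_s: 4.27
ee_pos: [0.5345, -0.3499, 0.2037]
tcp_rot: [-0.001, 0.99, 0.141, -0.0]
contact_force: [0.0, 0.5, 0.7]
gripper_width: 0.0855
finger_force: 0.0
```

Call:
{"name": "move_arm", "arguments": {"translation": [[0, 0, 0], [0, 0, 0], [0, 0, 0], [0, 0, 0], [0, 0, 0]], "angular": [[0, 0, 6.5], [0, 0, 6.5], [0, 5, 0], [0, 5, 0], [0, 5, 0]], "jaw": [1, 1, 1, 1, 1]}}

```text
time_s: 4.68
ee_pos: [0.5352, -0.35, 0.2047]
tcp_rot: [-0.004, 0.991, 0.031, 0.132]
contact_force: [0.2, -0.1, -0.2]
gripper_width: 0.0853
finger_force: 0.0
```

```bash
cat >> h.py <<'E'
import json
def log(): s=st(); open('/tmp/q.jsonl','a').write(json.dumps([list(map(float,s[k])) for k in('q','ee_pos','tcp_rot')])+'\n'); return s
def axes(s):
    w,x,y,z=s["tcp_rot"]; return R.from_quat([x,y,z,w]).as_matrix()
E
python3 - <<'E'
from h import *
s=log(); M=axes(s); print(np.round(M,3))
c=bot.read_camera("wrist"); np.savez("/tmp/w1.npz",**c); W=pts(c); hsv=cv2.cvtColor(c["image"],cv2.COLOR_RGB2HSV)
cv2.imwrite("pics/w1.png",c["image"][:,:,::-1])
m=((hsv[...,1]>130)&(hsv[...,0]<22)&(W[...,2]>.034)&(W[...,2]<.046)&(abs(W[...,1]+.35)<.07)).astype(np.uint8)
p=W[m>0]; print(len(p),np.median(p,0) if len(p) else 0)
if len(p)>50: print(cv2.minAreaRect((p[:,:2]*1000).astype(np.float32)))
E
```

```text
{'time_s': 4.6833, 'q': [-0.8485, 0.5274, 1.593, 0.2732, 0.8743, 0.4987], 'ee_pos': [0.5352, -0.35, 0.2047], 'tcp_rot': [-0.0038, 0.9907, 0.0312, 0.1323], 'contact_force': [0.1545, -0.066, -0.1712], 'ft_torque': [0.0332, 0.101, 0.0064], 'finger_force': 0.0, 'gripper_width': 0.0853}
[[ 0.963  0.063  0.262]
 [ 0.061 -0.998  0.016]
 [ 0.262  0.001 -0.965]]
7265 [ 0.53358901 -0.35060558  0.04020322]
((535.6492919921875, -351.00970458984375), (97.6864242553711, 52.078155517578125), 5.035967826843262)
```

Seen by the wrist camera, block_a is centred at (0.535, -0.351) with its top at 40 mm, which matches. I'm descending to grip it 18 mm inward of centre.

Call:
{"name": "move_arm", "arguments": {"translation": [[-0.32, 0, 0.88], [-0.32, 0, 0.88], [-0.32, 0, 0.88], [-0.32, 0, 0.88], [-0.32, 0, 0.88]], "angular": [[0, 0, 0], [0, 0, 0], [0, 0, 0], [0, 0, 0], [0, 0, 0]], "jaw": [1, 1, 1, 1, 1]}}

```text
time_s: 5.15
ee_pos: [0.5247, -0.3508, 0.087]
tcp_rot: [-0.004, 0.991, 0.031, 0.13]
contact_force: [0.1, 1.0, -0.1]
gripper_width: 0.0852
finger_force: 0.0
```

Call:
{"name": "move_arm", "arguments": {"translation": [[-0.32, 0.04, 0.88], [-0.32, 0, 0.88], [-0.16, 0, 0.44], [-0.16, 0, 0.44], [0, 0, 0]], "angular": [[0, 0, 0], [0, 0, 0], [0, 0, 0], [0, 0, 0], [0, 0, 0]], "jaw": [1, 1, 1, 1, 1]}}

```text
time_s: 5.57
ee_pos: [0.5179, -0.3513, 0.016]
tcp_rot: [-0.006, 0.991, 0.031, 0.129]
contact_force: [-0.9, 1.1, 0.1]
gripper_width: 0.0852
finger_force: 0.0
```

Call:
{"name": "move_arm", "arguments": {"translation": [[0, 0, 0], [0, 0, 0], [0, 0, 0], [0, 0, 0], [0, 0, 0]], "angular": [[0, 0, 0], [0, 0, 0], [0, 0, 0], [0, 0, 0], [0, 0, 0]], "jaw": [0.5, 0.5, 0.5, 0.5, 0.5]}}

```text
time_s: 5.98
ee_pos: [0.5194, -0.3531, 0.02]
tcp_rot: [-0.003, 0.991, 0.031, 0.131]
contact_force: [-0.8, 0.3, 7.1]
gripper_width: 0.0532
finger_force: 64.2
```

Call:
{"name": "move_arm", "arguments": {"translation": [[0, 0, 0], [0, 0, 0], [0, 0, 0], [0, 0, 0], [0, 0, 0]], "angular": [[0, 0, 0], [0, 0, 0], [0, 0, 0], [0, 0, 0], [0, 0, 0]], "jaw": [0.3, 0.3, 0.3, 0.3, 0.3]}}

```text
time_s: 6.4
ee_pos: [0.5194, -0.3531, 0.02]
tcp_rot: [-0.003, 0.991, 0.031, 0.131]
contact_force: [-0.9, -0.1, 6.4]
gripper_width: 0.0531
finger_force: 64.3
```

Call:
{"name": "move_arm", "arguments": {"translation": [[0.13, 0, -0.5], [0.22, 0, -0.82], [0.22, 0, -0.82], [0.22, 0, -0.82], [0.22, 0, -0.82]], "angular": [[0, 0, 0], [0, 0, 0], [0, 0, 0], [0, 0, 0], [0, 0, 0]], "jaw": [0.3, 0.3, 0.3, 0.3, 0.3]}}

```text
time_s: 6.82
ee_pos: [0.518, -0.3516, 0.1174]
tcp_rot: [-0.004, 0.991, 0.031, 0.13]
contact_force: [0.5, -0.1, -1.8]
gripper_width: 0.0531
finger_force: 63.6
```

Call:
{"name": "move_arm", "arguments": {"translation": [[0.22, 0, -0.82], [0.22, 0, -0.82], [0.22, 0, -0.82], [0, 0, 0], [0, 0, 0]], "angular": [[0, 0, 0], [0, 0, 0], [0, 0, 0], [0, -5, 0], [0, -5, 0]], "jaw": [0.3, 0.3, 0.3, 0.3, 0.3]}}

```text
time_s: 7.23
ee_pos: [0.5173, -0.353, 0.1825]
tcp_rot: [0.0, 0.999, 0.03, 0.042]
contact_force: [0.7, -0.3, -3.2]
gripper_width: 0.053
finger_force: 63.5
```

Call:
{"name": "move_arm", "arguments": {"translation": [[0, 0, 0], [0, 0, 0], [0, 0, 0], [0, 0, 0], [0, 0, 0]], "angular": [[0, -5, 0], [0, -5, 0], [0, -5, 0], [0, -5, 0], [0, -5, 0]], "jaw": [0.3, 0.3, 0.3, 0.3, 0.3]}}

```text
time_s: 7.65
ee_pos: [0.5185, -0.352, 0.181]
tcp_rot: [0.006, 0.984, 0.03, -0.175]
contact_force: [-0.1, 0.4, -2.4]
gripper_width: 0.0531
finger_force: 63.5
```

Call:
{"name": "move_arm", "arguments": {"translation": [[0, 0, 0], [0, 0, 0], [0, 0, 0], [0, 0, 0], [0, 0, 0]], "angular": [[0, -5, 0], [0, -5, 0], [0, -5, 0], [0, -5, 0], [0, -5, 0]], "jaw": [0.3, 0.3, 0.3, 0.3, 0.3]}}

```text
time_s: 8.07
ee_pos: [0.5189, -0.352, 0.1806]
tcp_rot: [0.013, 0.923, 0.028, -0.384]
contact_force: [-0.6, 0.2, -2.1]
gripper_width: 0.0535
finger_force: 63.6
```

```bash
python3 -c "
from h import *
s=log(); print(np.round(axes(s),3))"
```

```text
{'time_s': 8.0667, 'q': [-0.5793, 0.9168, 1.0299, -0.4573, 1.8434, 0.9556], 'ee_pos': [0.5189, -0.352, 0.1806], 'tcp_rot': [0.0127, 0.9229, 0.0283, -0.3839], 'contact_force': [-0.5914, 0.2288, -2.0638], 'ft_torque': [0.1079, -0.5546, 0.0511], 'finger_force': 63.5926, 'gripper_width': 0.0535}
[[ 0.704  0.062 -0.708]
 [ 0.042 -0.998 -0.045]
 [-0.709  0.002 -0.705]]
```

Call:
{"name": "move_arm", "arguments": {"translation": [[0, 0, 0], [0, 0, 0], [0, 0, 0], [0, 0, 0], [0, 0, 0]], "angular": [[0, -5, 0], [0, -5, 0], [0, -5, 0], [0, -5, 0], [0, -5, 0]], "jaw": [0.3, 0.3, 0.3, 0.3, 0.3]}}

```text
time_s: 8.48
ee_pos: [0.519, -0.352, 0.1801]
tcp_rot: [0.019, 0.818, 0.025, -0.574]
contact_force: [-0.3, 0.0, -2.5]
gripper_width: 0.0531
finger_force: 63.7
```

Call:
{"name": "move_arm", "arguments": {"translation": [[0, 0, 0], [0, 0, 0], [0, 0, 0]], "angular": [[0, -5, 0], [0, 0, 0], [0, 0, 0]], "jaw": [0.3, 0.3, 0.3]}}

```text
time_s: 8.73
ee_pos: [0.5184, -0.3518, 0.178]
tcp_rot: [0.019, 0.793, 0.025, -0.609]
contact_force: [-0.2, -0.6, -1.3]
gripper_width: 0.053
finger_force: 63.7
```

Run:
```python
from h import *
s=log(); M=axes(s);print(np.round(M,3))
c=bot.read_camera("side"); W=pts(c); cv2.imwrite("pics/s2.png",cv2.resize(c["image"][120:330,200:520,::-1],None,fx=2.4,fy=2.4,interpolation=3))
p=s["ee_pos"]; d=np.linalg.norm(W-p,axis=-1); hsv=cv2.cvtColor(c["image"],cv2.COLOR_RGB2HSV)
m=(d<.11)&(hsv[...,1]>130)&(hsv[...,0]<22); q=W[m]; print(m.sum(),np.round(np.percentile(q,[1,50,99],axis=0),3))
```

```text
{'time_s': 8.7333, 'q': [-0.528, 1.1578, 0.8156, -0.7724, 2.2615, 0.8424], 'ee_pos': [0.5184, -0.3518, 0.178], 'tcp_rot': [0.0186, 0.7928, 0.0253, -0.6087], 'contact_force': [-0.1949, -0.6208, -1.3272], 'ft_torque': [0.0658, -0.7129, 0.0218], 'finger_force': 63.6809, 'gripper_width': 0.053}
[[ 0.258  0.063 -0.964]
 [ 0.018 -0.998 -0.06 ]
 [-0.966 -0.001 -0.258]]
56 [[ 0.508 -0.326  0.111]
 [ 0.527 -0.323  0.126]
 [ 0.536 -0.318  0.147]]
```

View pics/s2.png

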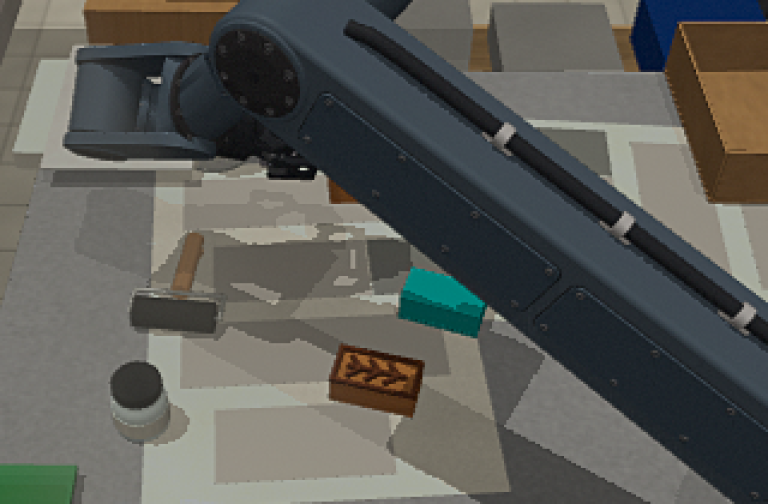

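The crop shows the arm holding the block, mostly hidden behind the forearm with its lower corner near (342,190), clear of the brayer and the teal block. The lowest visible block point is about 67 mm below the TCP, so it is standing on end as planned. Lowering it now.

Call:
{"name": "move_arm", "arguments": {"translation": [[0.65, 0, 0.174], [0.65, 0, 0.174], [0.65, 0, 0.174], [0.65, 0, 0.174], [0.65, 0, 0.174]], "angular": [[0, 0, 0], [0, 0, 0], [0, 0, 0], [0, 0, 0], [0, 0, 0]], "jaw": [0.3, 0.3, 0.3, 0.3, 0.3]}}

```text
time_s: 9.2
ee_pos: [0.5181, -0.3521, 0.0934]
tcp_rot: [0.019, 0.793, 0.025, -0.609]
contact_force: [0.4, -0.1, -1.0]
gripper_width: 0.0531
finger_force: 63.7
```

Call:
{"name": "move_arm", "arguments": {"translation": [[0.5, 0, 0.134], [0.15, 0, 0.04], [0, 0, 0], [0, 0, 0]], "angular": [[0, 0, 0], [0, 0, 0], [0, 0, 0], [0, 0, 0]], "jaw": [0.3, 0.3, 0.3, 0.3]}}

```text
time_s: 9.53
ee_pos: [0.5187, -0.3523, 0.0786]
tcp_rot: [0.019, 0.793, 0.025, -0.609]
contact_force: [0.3, 0.8, -1.4]
gripper_width: 0.0532
finger_force: 63.7
```

Call:
{"name": "move_arm", "arguments": {"translation": [[0.2, 0, 0.053], [0.15, 0, 0.04], [0.05, 0, 0.013], [0, 0, 0], [0, 0, 0]], "angular": [[0, 0, 0], [0, 0, 0], [0, 0, 0], [0, 0, 0], [0, 0, 0]], "jaw": [0.3, 0.3, 0.3, 0.3, 0.3]}}

```text
time_s: 9.95
ee_pos: [0.5187, -0.3523, 0.0687]
tcp_rot: [0.019, 0.793, 0.025, -0.608]
contact_force: [-1.3, 0.5, -1.8]
gripper_width: 0.0532
finger_force: 63.8
```

Call:
{"name": "move_arm", "arguments": {"translation": [[0.06, 0, 0.016], [0.04, 0, 0.01], [0, 0, 0]], "angular": [[0, 0, 0], [0, 0, 0], [0, 0, 0]], "jaw": [0.3, 0.3, 0.3]}}

```text
time_s: 10.2
ee_pos: [0.519, -0.3522, 0.0681]
tcp_rot: [0.02, 0.792, 0.024, -0.609]
contact_force: [-0.5, 1.2, 5.3]
gripper_width: 0.0533
finger_force: 64.1
```

Call:
{"name": "move_arm", "arguments": {"translation": [[0.03, 0, 0.008], [0, 0, 0], [0, 0, 0], [0, 0, 0], [0, 0, 0]], "angular": [[0, 0, 0], [0, 0, 0], [0, 0, 0], [0, 0, 0], [0, 0, 0]], "jaw": [0.3, 0.3, 0.7, 0.9, 0.9]}}

```text
time_s: 10.62
ee_pos: [0.5186, -0.3523, 0.0648]
tcp_rot: [0.019, 0.793, 0.025, -0.608]
contact_force: [0.4, 0.0, 0.6]
gripper_width: 0.0773
finger_force: 0.0
```

Call:
{"name": "move_arm", "arguments": {"translation": [[0, 0, 0], [0, 0, -0.3], [0, 0, -0.5], [0, 0, -0.5], [0, 0, -0.5]], "angular": [[0, 0, 0], [0, 0, 0], [0, 0, 0], [0, 0, 0], [0, 0, 0]], "jaw": [1, 1, 1, 1, 1]}}

```text
time_s: 11.03
ee_pos: [0.5623, -0.3495, 0.0765]
tcp_rot: [0.019, 0.793, 0.025, -0.609]
contact_force: [0.7, 0.0, -0.8]
gripper_width: 0.085
finger_force: 0.0
```

Run:
```python
from h import *
s=log()
for n in("top","side"):
    c=bot.read_camera(n); W=pts(c); hsv=cv2.cvtColor(c["image"],cv2.COLOR_RGB2HSV)
    m=(hsv[...,1]>120)&(hsv[...,0]<22)&(abs(W[...,0]-.53)<.1)&(abs(W[...,1]+.35)<.1)&(W[...,2]>.01)
    q=W[m]; print(n,m.sum(),np.round(np.percentile(q,[1,50,99],axis=0),3).tolist())
    t=q[q[:,2]>.09]
    if len(t)>10: print(cv2.minAreaRect((t[:,:2]*1000).astype(np.float32)), np.median(t,0))
```

```text
{'time_s': 11.0333, 'q': [-0.5012, 1.3506, 0.6034, -0.7579, 2.293, 0.8494], 'ee_pos': [0.5623, -0.3495, 0.0765], 'tcp_rot': [0.0187, 0.7928, 0.0248, -0.6087], 'contact_force': [0.6597, 0.0147, -0.7725], 'ft_torque': [0.0435, -0.4273, 0.0611], 'finger_force': 0.0, 'gripper_width': 0.085}
top 315 [[0.496, -0.376, 0.023], [0.513, -0.347, 0.098], [0.536, -0.324, 0.108]]
((517.2981567382812, -350.8877258300781), (38.68800735473633, 52.49094009399414), 5.546175956726074) [ 0.5161935  -0.34942815  0.09961578]Traceback (most recent call last):
  File "<stdin>", line 6, in <module>
    return _quantile_unchecked(
        a, q, axis, out, overwrite_input, method, keepdims, weights)
    return _ureduce(a,
                    func=_quantile_ureduce_func,
    ...<5 lines>...
                    overwrite_input=overwrite_input,
                    method=method)
    r = func(a, **kwargs)
    result = _quantile(arr,
                       quantiles=q,
    ...<2 lines>...
                       out=out,
                       weights=wgt)
    slices_having_nans = np.isnan(arr[-1, ...])
                                  ~~~^^^^^^^^^
IndexError: index -1 is out of bounds for axis 0 with size 0
```

The block stands on end with its top at 0.10 m and its centre at (0.517, -0.351). I'm backing off and swinging the tool round to the carved side.

Call:
{"name": "move_arm", "arguments": {"translation": [[-0.6, 0, -0.6], [-0.89, 0, -0.34], [-0.89, 0, -0.34], [-0.89, 0, -0.34], [-0.89, 0, -0.34]], "angular": [[0, 0, 0], [0, 0, 0], [0, 0, 0], [0, 0, 0], [0, 0, 0]], "jaw": [1, 1, 1, 1, 1]}}

```text
time_s: 11.55
ee_pos: [0.5817, -0.3483, 0.1903]
tcp_rot: [0.019, 0.792, 0.025, -0.609]
contact_force: [0.4, 0.5, -0.4]
gripper_width: 0.0854
finger_force: 0.0
```

Call:
{"name": "move_arm", "arguments": {"translation": [[-0.89, 0, -0.34], [-0.89, 0, -0.34], [-0.89, 0, -0.34], [0, 0, 0], [0, 0, 0]], "angular": [[0, 0, 0], [0, 0, 0], [0, 0, 0], [0, 7, 0], [0, 7, 0]], "jaw": [1, 1, 1, 1, 1]}}

```text
time_s: 11.97
ee_pos: [0.59, -0.3473, 0.2592]
tcp_rot: [0.015, 0.862, 0.027, -0.505]
contact_force: [-0.4, -1.6, -0.6]
gripper_width: 0.0857
finger_force: 0.0
```

Call:
{"name": "move_arm", "arguments": {"translation": [[0, 0, 0], [0, 0, 0], [0, 0, 0], [0, 0, 0], [0, 0, 0]], "angular": [[0, 7, 0], [0, 7, 0], [0, 7, 0], [0, 7, 0], [0, 7, 0]], "jaw": [1, 1, 1, 1, 1]}}

```text
time_s: 12.38
ee_pos: [0.5896, -0.3475, 0.2613]
tcp_rot: [0.007, 0.975, 0.03, -0.222]
contact_force: [0.7, -0.9, 0.2]
gripper_width: 0.085
finger_force: 0.0
```

Call:
{"name": "move_arm", "arguments": {"translation": [[0, 0, 0], [0, 0, 0], [0, 0, 0], [0, 0, 0], [0, 0, 0]], "angular": [[0, 7, 0], [0, 7, 0], [0, 7, 0], [0, 7, 0], [0, 7, 0]], "jaw": [1, 1, 1, 1, 1]}}

```text
time_s: 12.8
ee_pos: [0.5891, -0.3477, 0.262]
tcp_rot: [-0.002, 0.996, 0.03, 0.082]
contact_force: [-0.1, 0.7, -0.1]
gripper_width: 0.0852
finger_force: 0.0
```

```bash
python3 -c "
from h import *
s=log(); print(np.round(axes(s),3))"
```

```text
{'time_s': 12.8, 'q': [-0.7457, 0.5401, 1.36, 0.1292, 1.1299, 0.716], 'ee_pos': [0.5891, -0.3477, 0.262], 'tcp_rot': [-0.0017, 0.9962, 0.0301, 0.0817], 'contact_force': [-0.0703, 0.7423, -0.1326], 'ft_torque': [0.031, 0.0855, -0.0126], 'finger_force': 0.0, 'gripper_width': 0.0852}
[[ 0.985  0.06   0.163]
 [ 0.06  -0.998  0.008]
 [ 0.163  0.001 -0.987]]
```

Call:
{"name": "move_arm", "arguments": {"translation": [[0, 0, 0], [0, 0, 0], [0, 0, 0], [0, 0, 0], [0, 0, 0]], "angular": [[0, 6, 0], [0, 6, 0], [0, 6, 0], [0, 6, 0], [0, 6, 0]], "jaw": [1, 1, 1, 1, 1]}}

```text
time_s: 13.22
ee_pos: [0.5884, -0.3474, 0.2613]
tcp_rot: [-0.01, 0.943, 0.028, 0.332]
contact_force: [0.3, 1.5, -0.6]
gripper_width: 0.0857
finger_force: 0.0
```

Call:
{"name": "move_arm", "arguments": {"translation": [[0, 0, 0], [0, 0, 0], [0, 0, 0], [0, 0, 0], [0, 0, 0]], "angular": [[0, 6, 0], [0, 6, 0], [0, 6, 0], [0, 6, 0], [0, 6, 0]], "jaw": [1, 1, 1, 1, 1]}}

```text
time_s: 13.63
ee_pos: [0.5891, -0.3464, 0.261]
tcp_rot: [-0.019, 0.835, 0.026, 0.549]
contact_force: [-0.1, 1.1, -0.4]
gripper_width: 0.0856
finger_force: 0.0
```

Call:
{"name": "move_arm", "arguments": {"translation": [[0, 0, 0], [0, 0, 0]], "angular": [[0, 6, 0], [0, 0, 0]], "jaw": [1, 1]}}

```text
time_s: 13.8
ee_pos: [0.5877, -0.3458, 0.2557]
tcp_rot: [-0.025, 0.808, 0.021, 0.588]
contact_force: [-0.4, 1.0, -0.9]
gripper_width: 0.0852
finger_force: 0.0
```

Run:
```python
from h import *
s=log(); print(np.round(axes(s),3))
# wrist-centre guess: fit kinematics from the log
from scipy.optimize import least_squares
D=[json.loads(l) for l in open('/tmp/q.jsonl')]
def fk(p,q):
    h,a1,a2,off,lf,a3,lt=p
    Rz=lambda t:R.from_euler('z',t); Ry=lambda t:R.from_euler('y',t)
    r=Rz(q[0]); pos=np.array([0,0,h])+r.apply([a1,off,0])
    r=r*Ry(q[1]); pos=pos+r.apply([0,0,a2]); r=r*Ry(q[2]); pos=pos+r.apply([a3,0,lf]); r2=r*Rz(q[3])*Ry(q[4])
    return pos, pos+r2.apply([0,0,lt]), r2.apply([0,0,1])
f=lambda p:np.concatenate([np.r_[fk(p,q)[1]-x] for q,x,_ in D])
s0=least_squares(f,[.15,.0,.4,.1,.4,0,.25]); print(np.round(s0.x,4),"res",np.abs(s0.fun).max()); np.save("/tmp/kin.npy",s0.x)
for q,x,o in D[-1:]: print(np.round(fk(s0.x,q)[2],3),"wrist",np.round(fk(s0.x,q)[0],3))
```

```text
{'time_s': 13.8, 'q': [-1.0878, 0.6649, 1.9282, 1.7608, 1.0911, -0.9876], 'ee_pos': [0.5877, -0.3458, 0.2557], 'tcp_rot': [-0.0246, 0.8079, 0.0214, 0.5884], 'contact_force': [-0.3853, 0.9824, -0.875], 'ft_torque': [-0.0981, 0.507, 0.0439], 'finger_force': 0.0, 'gripper_width': 0.0852}
[[ 0.307  0.063  0.95 ]
 [ 0.006 -0.998  0.065]
 [ 0.952 -0.015 -0.306]]
[0.2742 0.     0.588  0.111  0.3917 0.1141 0.2857] res 1.0026978136679077e-09
[ 0.95   0.065 -0.306] wrist [ 0.316 -0.364  0.343]
```

```bash
cat >> h.py <<'E'
from scipy.optimize import least_squares
K=np.load("/tmp/kin.npy"); LO=np.array([-3.08,-.75,.22,-1.43,0,-2.85]);HI=np.array([3.08,2.2,2.44,4.57,2.65,2.85])
Rz=lambda t:R.from_euler('z',t)
Ry=lambda t:R.from_euler('y',t)
def fkf(q):
    h,a1,a2,off,lf,a3,lt=K; r=Rz(q[0]); pos=np.array([0,0,h])+r.apply([a1,off,0])
    r=r*Ry(q[1]); pos=pos+r.apply([0,0,a2]); el=pos; r=r*Ry(q[2]); pos=pos+r.apply([a3,0,lf]); r2=r*Rz(q[3])*Ry(q[4])
    return el,pos,pos+r2.apply([0,0,lt]),(r2*Rz(q[5]))
def const():  # fixed offset between model flange and tool
    s=bot.state(); return (fkf(s["q"])[3].inv()*R.from_matrix(axes(s)))
def ik(pos,M,q0,C):
    def f(q): e,w,t,r=fkf(q); return np.r_[(t-pos)*5,((r*C).inv()*R.from_matrix(M)).as_rotvec()]
    s=least_squares(f,np.clip(q0,LO+.01,HI-.01),bounds=(LO,HI)); e,w,t,r=fkf(s.x)
    return s.x,np.abs(s.fun).max(),e,w
def tool(yaw,tilt): # tool x toward azimuth yaw, tilted so z leans toward +x by tilt (deg)
    return (R.from_euler('z',yaw,degrees=True)*R.from_matrix(np.diag([1,-1,-1.]))*R.from_euler('y',tilt,degrees=True)).as_matrix()
E
python3 - <<'E'
from h import *
C=const(); print(np.round(C.as_euler('xyz',degrees=True),1)); s=bot.state(); q0=s["q"]
for b in(60,68,75):
  M=tool(3.6,b); g=np.array([.513,-.3515,.055])
  for back in(.12,0.):
    q,e,el,w=ik(g+(.008-back)*M[:,2],M,q0,C); print(b,back,np.round(q,2),round(e,4),"elbow",np.round(el,2),"wrist",np.round(w,3))
E
```

```text
[-0.  0. 90.]
60 0.12 [-1.42  0.86  2.12  1.57  1.04 -1.39] 0.0 elbow [ 0.18 -0.42  0.66] wrist [ 0.169 -0.373  0.254]
60 0.0 [-1.18  0.99  1.99  1.8   1.   -1.38] 0.0 elbow [ 0.29 -0.41  0.6 ] wrist [ 0.273 -0.367  0.194]
68 0.12 [-1.48  0.99  2.13  1.59  1.19 -1.54] 0.0 elbow [ 0.15 -0.48  0.6 ] wrist [ 0.145 -0.375  0.204]
68 0.0 [-1.21  1.07  1.99  1.83  1.16 -1.48] 0.0 elbow [ 0.28 -0.44  0.56] wrist [ 0.256 -0.368  0.159]
75 0.12 [-1.52  1.1   2.11  1.58  1.31 -1.65] 0.0 elbow [ 0.14 -0.52  0.54] wrist [ 0.13  -0.376  0.158]
75 0.0 [-1.24  1.14  1.98  1.84  1.3  -1.55] 0.0 elbow [ 0.28 -0.47  0.52] wrist [ 0.245 -0.368  0.127]
```

Call:
{"name": "move_arm", "arguments": {"translation": [[-0.24, 0, -0.885], [-0.24, 0, -0.885], [-0.24, 0, -0.885], [-0.24, 0, -0.885], [-0.24, 0, -0.885]], "angular": [[0, 0, 0], [0, 0, 0], [0, 0, 0], [0, 0, 0], [0, 0, 0]], "jaw": [1, 1, 1, 1, 1]}}

```text
time_s: 14.22
ee_pos: [0.475, -0.3534, 0.2654]
tcp_rot: [-0.022, 0.808, 0.026, 0.589]
contact_force: [-0.4, -0.2, 0.4]
gripper_width: 0.0854
finger_force: 0.0
```

Call:
{"name": "move_arm", "arguments": {"translation": [[-0.24, 0, -0.885], [-0.24, 0, -0.885], [-0.24, 0, -0.885], [-0.6, 0, 0.16], [-0.6, 0, 0.16]], "angular": [[0, 0, 0], [0, 0, 0], [0, 0, 0], [0, 0, 0], [0, 0, 0]], "jaw": [1, 1, 1, 1, 1]}}

```text
time_s: 14.63
ee_pos: [0.4047, -0.3597, 0.2374]
tcp_rot: [-0.02, 0.808, 0.026, 0.589]
contact_force: [1.2, 0.5, -0.4]
gripper_width: 0.0853
finger_force: 0.0
```

Call:
{"name": "move_arm", "arguments": {"translation": [[-0.83, 0, 0.222], [-0.83, 0, 0.222], [-0.83, 0, 0.222], [-0.83, 0, 0.222], [0, 0, 0]], "angular": [[0, 0, 0], [0, 0, 0], [0, 0, 0], [0, 0, 0], [0, 0, 0]], "jaw": [1, 1, 1, 1, 1]}}

```text
time_s: 15.05
ee_pos: [0.4016, -0.3586, 0.1479]
tcp_rot: [-0.024, 0.808, 0.025, 0.588]
contact_force: [0.2, -0.0, 0.4]
gripper_width: 0.0853
finger_force: 0.0
```

Run:
```python
from h import *
s=st(); M=axes(s); print(np.round(M,3))
c=bot.read_camera("wrist"); W=pts(c); cv2.imwrite("pics/w3.png",c["image"][:,:,::-1]); hsv=cv2.cvtColor(c["image"],cv2.COLOR_RGB2HSV)
d=(hsv[...,1]>110)&(hsv[...,0]<22)&(abs(W[...,0]-.52)<.06)&(abs(W[...,1]+.35)<.06)&(W[...,2]>.01); q=W[d]
print(d.sum(),np.round(np.percentile(q,[2,50,98],axis=0),3).tolist())
t=q[q[:,2]>.094]
if len(t)>20: print(cv2.minAreaRect((t[:,:2]*1000).astype(np.float32)))
f=q[(q[:,2]<.09)&(q[:,0]<.515)]; print("face line slope dx/dy deg",np.degrees(np.arctan(np.polyfit(f[:,1],f[:,0],1)[0])) if len(f)>20 else 0, f.mean(0))
for g in [np.array([.513,-.3515,.055])]:
    for Mx in (M,tool(3.6,75)): print("units",np.round(Mx.T@(g+.008*Mx[:,2]-s["ee_pos"])/.025,2))
```

```text
{'time_s': 15.05, 'q': [-1.52, 0.9083, 2.1459, 1.5221, 1.2616, -1.4693], 'ee_pos': [0.4016, -0.3586, 0.1479], 'tcp_rot': [-0.0239, 0.8081, 0.0249, 0.5881], 'contact_force': [0.1947, -0.029, 0.4315], 'ft_torque': [-0.0574, 0.4519, -0.0177], 'finger_force': 0.0, 'gripper_width': 0.0853}
[[ 0.307  0.068  0.949]
 [ 0.012 -0.998  0.068]
 [ 0.952 -0.009 -0.307]]
5838 [[0.498, -0.373, 0.014], [0.505, -0.351, 0.08], [0.535, -0.327, 0.101]]
((517.4114990234375, -350.1317138671875), (40.81644821166992, 52.47660827636719), 3.4791390895843506)
face line slope dx/dy deg -2.9364673659521747 [ 0.50336854 -0.35074875  0.05426346]
units [-2.17  0.06  5.71]
units [-2.44 -0.    5.6 ]
```

View pics/w3.png

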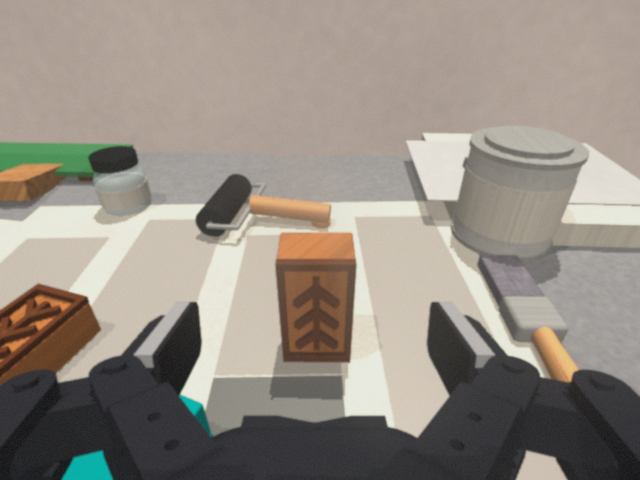

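Run:
```python
from h import *
c=dict(np.load("/tmp/top.npz")); W=pts(c); hsv=cv2.cvtColor(c["image"],cv2.COLOR_RGB2HSV)
for n,(u,v) in {"teal":(369,293),"blue":(431,316)}.items():
    m=(hsv[...,1]>120)&(abs(hsv[...,0].astype(int)-int(hsv[v,u,0]))<8)&(W[...,2]>.02)&(W[...,2]<.06); l=cv2.connectedComponents(m.astype(np.uint8))[1]; p=W[l==l[v,u]]
    print(n,np.round(cv2.boxPoints(cv2.minAreaRect((p[:,:2]*1000).astype(np.float32))),0).tolist())
```

```text
teal [[337.0, -254.0], [431.0, -286.0], [448.0, -237.0], [354.0, -205.0]]
blue [[283.0, -409.0], [341.0, -491.0], [384.0, -461.0], [326.0, -379.0]]
```

Wrist view: the block stands upright at (317,297) with its carved leaf face toward the gripper. The teal block at the lower left (130,450) and the brayer are clear. Approaching.

Call:
{"name": "move_arm", "arguments": {"translation": [[0, 0, 0], [-0.8, 0, 0.3], [-0.8, 0, 0.3], [-0.8, 0, 0.3], [0, 0, 0]], "angular": [[0, 2.9, 0], [0, 0, 0], [0, 0, 0], [0, 0, 0], [0, 0, 0]], "jaw": [1, 1, 1, 1, 1]}}

```text
time_s: 15.52
ee_pos: [0.4087, -0.358, 0.0859]
tcp_rot: [-0.023, 0.792, 0.025, 0.609]
contact_force: [-0.0, 0.2, -0.5]
gripper_width: 0.0856
finger_force: 0.0
```

Run:
```python
from h import *
s=st(); M=axes(s); print(np.round(M,3)); print("units",np.round(M.T@(np.array([.513,-.351,.055])+.008*M[:,2]-s["ee_pos"])/.025,2))
```

```text
{'time_s': 15.5167, 'q': [-1.5125, 1.0963, 2.108, 1.5753, 1.3116, -1.6296], 'ee_pos': [0.4087, -0.358, 0.0859], 'tcp_rot': [-0.0233, 0.7921, 0.0255, 0.6094], 'contact_force': [-0.0423, 0.2202, -0.4644], 'ft_torque': [-0.0137, 0.4816, -0.0003], 'finger_force': 0.0, 'gripper_width': 0.0856}
[[ 0.256  0.069  0.964]
 [ 0.012 -0.998  0.068]
 [ 0.967 -0.006 -0.256]]
units [-0.12  0.01  4.68]
```

Call:
{"name": "move_arm", "arguments": {"translation": [[-0.03, 0, 0.75], [-0.03, 0, 0.75], [-0.03, 0, 0.75], [-0.03, 0, 0.75], [0, 0, 0.75]], "angular": [[0, 0, 0], [0, 0, 0], [0, 0, 0], [0, 0, 0], [0, 0, 0]], "jaw": [1, 1, 1, 1, 1]}}

```text
time_s: 15.93
ee_pos: [0.4993, -0.3516, 0.0635]
tcp_rot: [-0.022, 0.791, 0.026, 0.611]
contact_force: [0.3, -0.6, 0.0]
gripper_width: 0.0852
finger_force: 0.0
```

Call:
{"name": "move_arm", "arguments": {"translation": [[0, 0, 0.6], [0, 0, 0.33], [0, 0, 0], [0, 0, 0], [0, 0, 0]], "angular": [[0, 0, 0], [0, 0, 0], [0, 0, 0], [0, 0, 0], [0, 0, 0]], "jaw": [1, 1, 1, 0.6, 0.5]}}

```text
time_s: 16.35
ee_pos: [0.5202, -0.3502, 0.056]
tcp_rot: [-0.022, 0.791, 0.025, 0.611]
contact_force: [0.1, 0.1, 0.8]
gripper_width: 0.0641
finger_force: 0.0
```

Call:
{"name": "move_arm", "arguments": {"translation": [[0, 0, 0], [0, 0, 0], [0, 0, 0], [0, 0, 0], [0, 0, 0]], "angular": [[0, 0, 0], [0, 0, 0], [0, 0, 0], [0, 0, 0], [0, 0, 0]], "jaw": [0.4, 0.3, 0.3, 0.3, 0.3]}}

```text
time_s: 16.77
ee_pos: [0.5203, -0.3505, 0.0558]
tcp_rot: [-0.022, 0.791, 0.025, 0.611]
contact_force: [-2.4, -1.2, 5.8]
gripper_width: 0.0529
finger_force: 68.8
```

Run:
```python
from h import *
s=st(); M=axes(s); print(np.round(M,3)); print("grasp",s["ee_pos"]-.008*M[:,2])
# refine the box: rim lines from first top picture
c=dict(np.load("/tmp/top.npz")); W=pts(c)
reg=np.zeros((480,640),bool); reg[195:290,175:270]=1
P=W[reg&(W[...,2]>.068)&(W[...,2]<.09)][:,:2]
yy=np.linspace(.12,.26,8); fr=[];bk=[]
for a in yy:
    x=P[abs(P[:,1]-a)<.006][:,0]; fr.append(x.min()); bk.append(x.max())
print("near",np.round(fr,4),"far",np.round(bk,4))
for f in(fr,bk): k=np.polyfit(yy,f,1); print(np.degrees(np.arctan(k[0])),np.polyval(k,.2))
xx=np.linspace(.44,.6,8); rt=[P[abs(P[:,0]-a)<.006][:,1].min() for a in xx]; k=np.polyfit(xx,rt,1); print("right",np.round(rt,4),np.degrees(np.arctan(k[0])),np.polyval(k,.52))
```

```text
{'time_s': 16.7667, 'q': [-1.2393, 1.1356, 1.9818, 1.8287, 1.3099, -1.542], 'ee_pos': [0.5203, -0.3505, 0.0558], 'tcp_rot': [-0.022, 0.7908, 0.0248, 0.6112], 'contact_force': [-2.3971, -1.2427, 5.8153], 'ft_torque': [-0.1481, -0.0406, -0.1182], 'finger_force': 68.8095, 'gripper_width': 0.0529}
[[ 0.252  0.066  0.966]
 [ 0.012 -0.998  0.065]
 [ 0.968 -0.004 -0.252]]
grasp [ 0.51257566 -0.35106441  0.05778643]
near [0.4303 0.4287 0.427  0.4236 0.4221 0.4193 0.4177 0.4157] far [0.6233 0.6221 0.6178 0.6296 0.6187 0.6102 0.6097 0.6054]
-6.169845821923268 0.42197924960458977
-7.505251793393722 0.6157755123443948
right [0.0867 0.0896 0.0931 0.0947 0.0964 0.0995 0.1026 0.1043] 6.212672342790107 0.09586412297625652
```

Gripped; the box centre works out at about (0.519, 0.198) with yaw 6.2°, which agrees with the measured knee to about 4 mm. Lifting and turning the block face up.

Call:
{"name": "move_arm", "arguments": {"translation": [[0.4, 0, -0.1], [0.97, 0, -0.25], [0.97, 0, -0.25], [0.97, 0, -0.25], [0.97, 0, -0.25]], "angular": [[0, 0, 0], [0, 0, 0], [0, 0, 0], [0, 0, 0], [0, 0, 0]], "jaw": [0.3, 0.3, 0.3, 0.3, 0.3]}}

```text
time_s: 17.18
ee_pos: [0.5208, -0.3499, 0.1655]
tcp_rot: [-0.023, 0.792, 0.025, 0.609]
contact_force: [-0.1, -0.2, -1.6]
gripper_width: 0.0533
finger_force: 68.3
```

Call:
{"name": "move_arm", "arguments": {"translation": [[0.97, 0, -0.25], [0.97, 0, -0.25], [0.97, 0, -0.25], [0, 0, 0], [0, 0, 0]], "angular": [[0, 0, 0], [0, 0, 0], [0, 0, 0], [0, -5, 0], [0, -5, 0]], "jaw": [0.3, 0.3, 0.3, 0.3, 0.3]}}

```text
time_s: 17.6
ee_pos: [0.5204, -0.3506, 0.2402]
tcp_rot: [-0.02, 0.843, 0.026, 0.536]
contact_force: [-0.0, 1.3, -2.9]
gripper_width: 0.0531
finger_force: 68.3
```

Call:
{"name": "move_arm", "arguments": {"translation": [[0, 0, 0], [0, 0, 0], [0, 0, 0], [0, 0, 0], [0, 0, 0]], "angular": [[0, -5, 0], [0, -5, 0], [0, -5, 0], [0, -5, 0], [0, -5, 0]], "jaw": [0.3, 0.3, 0.3, 0.3, 0.3]}}

```text
time_s: 18.02
ee_pos: [0.5205, -0.3502, 0.2406]
tcp_rot: [-0.013, 0.939, 0.03, 0.342]
contact_force: [0.2, 2.0, -1.8]
gripper_width: 0.0532
finger_force: 68.2
```

Call:
{"name": "move_arm", "arguments": {"translation": [[0, 0, 0], [0, 0, 0], [0, 0, 0], [0, 0, 0], [0, 0, 0]], "angular": [[0, -5, 0], [0, -5, 0], [0, -5, 0], [0, -5, 0], [0, -5, 0]], "jaw": [0.3, 0.3, 0.3, 0.3, 0.3]}}

```text
time_s: 18.43
ee_pos: [0.5206, -0.3501, 0.2406]
tcp_rot: [-0.006, 0.991, 0.033, 0.13]
contact_force: [0.0, 1.2, -1.9]
gripper_width: 0.0532
finger_force: 68.2
```

Call:
{"name": "move_arm", "arguments": {"translation": [[0, 0, 0], [0, 0, 0], [0, 0, 0], [0, 0, 0], [0, 0, 0]], "angular": [[0, -5, 0], [0, -5, 0], [0, -5, 0], [0, -5, 0], [0, -5, 0]], "jaw": [0.3, 0.3, 0.3, 0.3, 0.3]}}

```text
time_s: 18.85
ee_pos: [0.521, -0.3502, 0.2406]
tcp_rot: [0.001, 0.996, 0.033, -0.087]
contact_force: [0.7, -0.8, -2.0]
gripper_width: 0.0526
finger_force: 68.2
```

Call:
{"name": "move_arm", "arguments": {"translation": [[0, 0, 0], [0, 0, 0], [0, 0, 0]], "angular": [[0, -5, 0], [0, 0, 0], [0, 0, 0]], "jaw": [0.3, 0.3, 0.3]}}

```text
time_s: 19.1
ee_pos: [0.5218, -0.3497, 0.2391]
tcp_rot: [0.001, 0.991, 0.035, -0.128]
contact_force: [-0.8, 1.0, -1.7]
gripper_width: 0.0534
finger_force: 68.2
```

Run:
```python
from h import *
s=log(); M=axes(s); print(np.round(M,3)); C=const()
for z in(.22,.0253):
    q,e,el,w=ik(np.array([.5452,.1755,z]),tool(6.2,-14.6),s["q"],C); print(np.round(q,2),round(e,4),np.round(el,3),np.round(w,3))
T=np.array([.5452,.1755,.22])
print("units now",np.round(M.T@(T-s["ee_pos"])/.025,2))
```

```text
{'time_s': 19.1, 'q': [-0.6899, 0.6273, 1.2733, -0.1727, 1.4351, 0.8512], 'ee_pos': [0.5218, -0.3497, 0.2391], 'tcp_rot': [0.0014, 0.9912, 0.0346, -0.1279], 'contact_force': [-0.7761, 1.0094, -1.7349], 'ft_torque': [-0.0185, -0.1459, 0.007], 'finger_force': 68.2253, 'gripper_width': 0.0534}
[[ 0.965  0.069 -0.253]
 [ 0.068 -0.998 -0.012]
 [-0.254 -0.006 -0.967]]
[0.12 0.59 1.41 0.   1.39 1.58] 0.0 [0.311 0.148 0.764] [0.617 0.183 0.496]
[0.12 0.85 1.52 0.   1.03 1.58] 0.0 [0.426 0.161 0.662] [0.617 0.183 0.302]
units now [  2.53 -20.89   0.26]
```

Call:
{"name": "move_arm", "arguments": {"translation": [[0.12, -0.98, 0.013], [0.12, -0.98, 0.013], [0.12, -0.98, 0.013], [0.12, -0.98, 0.013], [0.12, -0.98, 0.013]], "angular": [[0, 0, 0], [0, 0, 0], [0, 0, 0], [0, 0, 0], [0, 0, 0]], "jaw": [0.3, 0.3, 0.3, 0.3, 0.3]}}

```text
time_s: 19.52
ee_pos: [0.5259, -0.2266, 0.2358]
tcp_rot: [0.002, 0.991, 0.033, -0.127]
contact_force: [0.7, 0.8, -1.9]
gripper_width: 0.0532
finger_force: 68.1
```

Call:
{"name": "move_arm", "arguments": {"translation": [[0.12, -0.98, 0.013], [0.12, -0.98, 0.013], [0.12, -0.98, 0.013], [0.12, -0.98, 0.013], [0.12, -0.98, 0.013]], "angular": [[0, 0, 0], [0, 0, 0], [0, 0, 0], [0, 0, 0], [0, 0, 0]], "jaw": [0.3, 0.3, 0.3, 0.3, 0.3]}}

```text
time_s: 19.93
ee_pos: [0.5318, -0.1035, 0.2312]
tcp_rot: [0.002, 0.991, 0.033, -0.127]
contact_force: [-0.1, -0.5, -1.8]
gripper_width: 0.0532
finger_force: 68.1
```

Call:
{"name": "move_arm", "arguments": {"translation": [[0.12, -0.98, 0.013], [0.12, -0.98, 0.013], [0.12, -0.98, 0.013], [0.12, -0.98, 0.013], [0.12, -0.98, 0.013]], "angular": [[0, 0, 0], [0, 0, 0], [0, 0, 0], [0, 0, 0], [0, 0, 0]], "jaw": [0.3, 0.3, 0.3, 0.3, 0.3]}}

```text
time_s: 20.35
ee_pos: [0.5377, 0.0194, 0.2264]
tcp_rot: [0.002, 0.991, 0.033, -0.127]
contact_force: [1.0, 0.6, -1.2]
gripper_width: 0.0532
finger_force: 68.1
```

Call:
{"name": "move_arm", "arguments": {"translation": [[0.12, -0.98, 0.013], [0.12, -0.98, 0.013], [0.12, -0.98, 0.013], [0.12, -0.98, 0.013], [0.12, -0.98, 0.013]], "angular": [[0, 0, 0], [0, 0, 0], [0, 0, 0], [0, 0, 0], [0, 0, 0]], "jaw": [0.3, 0.3, 0.3, 0.3, 0.3]}}

```text
time_s: 20.77
ee_pos: [0.5437, 0.1424, 0.2216]
tcp_rot: [0.002, 0.991, 0.033, -0.127]
contact_force: [0.5, -0.5, -1.1]
gripper_width: 0.0529
finger_force: 68.1
```

Call:
{"name": "move_arm", "arguments": {"translation": [[0.12, -0.98, 0.013], [0, 0, 0], [0, 0, 0], [0, 0, 0]], "angular": [[0, 0, 0], [-0.56, 0, -2.13], [0, 0, 0], [0, 0, 0]], "jaw": [0.3, 0.3, 0.3, 0.3]}}

```text
time_s: 21.1
ee_pos: [0.5451, 0.1661, 0.2205]
tcp_rot: [0.004, 0.99, 0.052, -0.128]
contact_force: [0.4, -0.2, -2.0]
gripper_width: 0.0533
finger_force: 68.2
```

Run:
```python
from h import *
s=log(); M=axes(s); print(np.round(M,3))
T=np.array([.546,.1685,.0253]); print("units",np.round(M.T@(T-s["ee_pos"])/.025,2))
c=bot.read_camera("top"); W=pts(c); I=c["image"]; cv2.imwrite("pics/t4.png",cv2.resize(I[150:310,150:310,::-1],None,fx=3.7,fy=3.7,interpolation=3))
```

```text
{'time_s': 21.1, 'q': [0.0983, 0.5828, 1.4218, 0.0028, 1.3929, 1.5628], 'ee_pos': [0.5451, 0.1661, 0.2205], 'tcp_rot': [0.0044, 0.9904, 0.0523, -0.1276], 'contact_force': [0.4393, -0.203, -2.0359], 'ft_torque': [0.0637, -0.2209, 0.0065], 'finger_force': 68.1798, 'gripper_width': 0.0533}
[[ 0.962  0.105 -0.252]
 [ 0.102 -0.994 -0.022]
 [-0.253 -0.005 -0.967]]
units [ 2.02 -0.06  7.54]
```

View pics/t4.png

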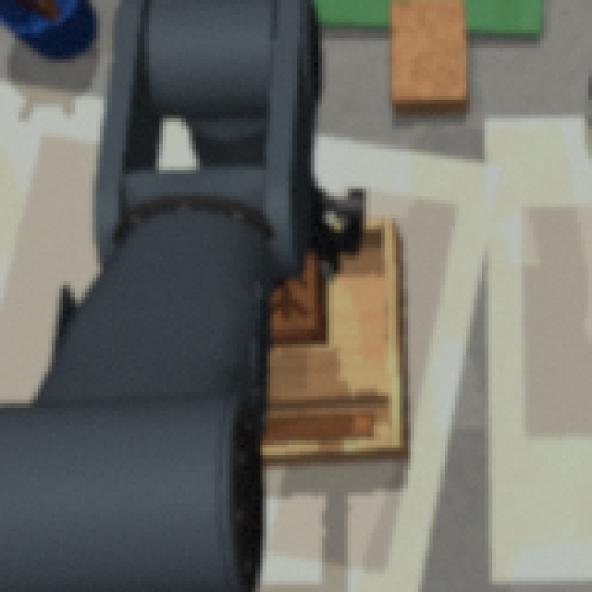

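The crop shows the block held carved face up at (300,305), over the wide compartment and inside its walls. The wrist is left of it and clear of the lid. Lowering.

Call:
{"name": "move_arm", "arguments": {"translation": [[0.21, 0, 0.79], [0.21, 0, 0.79], [0.21, 0, 0.79], [0.21, 0, 0.79], [0.21, -0.06, 0.79]], "angular": [[0, 0, 0], [0, 0, 0], [0, 0, 0], [0, 0, 0], [0, 0, 0]], "jaw": [0.3, 0.3, 0.3, 0.3, 0.3]}}

```text
time_s: 21.57
ee_pos: [0.5462, 0.1671, 0.1176]
tcp_rot: [0.004, 0.991, 0.051, -0.127]
contact_force: [-0.6, -0.9, -1.5]
gripper_width: 0.0528
finger_force: 68.2
```

Call:
{"name": "move_arm", "arguments": {"translation": [[0.16, 0, 0.6], [0.16, 0, 0.6], [0.16, 0, 0.6], [0.16, 0, 0.6], [0.13, 0, 0.48]], "angular": [[0, 0, 0], [0, 0, 0], [0, 0, 0], [0, 0, 0], [0, 0, 0]], "jaw": [0.3, 0.3, 0.3, 0.3, 0.3]}}

```text
time_s: 21.98
ee_pos: [0.5463, 0.1677, 0.0427]
tcp_rot: [0.004, 0.99, 0.051, -0.128]
contact_force: [-0.3, -0.7, -1.7]
gripper_width: 0.0533
finger_force: 68.2
```

Call:
{"name": "move_arm", "arguments": {"translation": [[0.04, 0, 0.16], [0, 0, 0], [0, 0, 0]], "angular": [[0, 0, 0], [0, 0, 0], [0, 0, 0]], "jaw": [0.3, 0.3, 0.3]}}

```text
time_s: 22.23
ee_pos: [0.5466, 0.1687, 0.0398]
tcp_rot: [0.004, 0.99, 0.052, -0.128]
contact_force: [-0.2, 0.1, -2.0]
gripper_width: 0.0531
finger_force: 68.2
```

Run:
```python
from h import *
s=log(); M=axes(s); print(np.round(M,3))
T=np.array([.546,.1685,.0253]); print("units",np.round(M.T@(T-s["ee_pos"])/.025,2))
```

```text
{'time_s': 22.2333, 'q': [0.1021, 0.8282, 1.5174, 0.0043, 1.052, 1.5646], 'ee_pos': [0.5466, 0.1687, 0.0398], 'tcp_rot': [0.0044, 0.9904, 0.0524, -0.1276], 'contact_force': [-0.2321, 0.0624, -1.9955], 'ft_torque': [-0.0631, -0.2289, -0.0004], 'finger_force': 68.2176, 'gripper_width': 0.0531}
[[ 0.962  0.105 -0.252]
 [ 0.103 -0.994 -0.022]
 [-0.253 -0.005 -0.967]]
units [0.12 0.01 0.57]
```

Call:
{"name": "move_arm", "arguments": {"translation": [[0.05, 0, 0.2], [0.03, 0, 0.12], [0.015, 0, 0.06], [0, 0, 0], [0, 0, 0]], "angular": [[0, 0, 0], [0, 0, 0], [0, 0, 0], [0, 0, 0], [0, 0, 0]], "jaw": [0.3, 0.3, 0.3, 0.3, 0.3]}}

```text
time_s: 22.65
ee_pos: [0.5461, 0.1692, 0.0298]
tcp_rot: [0.005, 0.99, 0.053, -0.128]
contact_force: [-0.4, -0.1, -1.2]
gripper_width: 0.0536
finger_force: 68.2
```

Call:
{"name": "move_arm", "arguments": {"translation": [[0.015, 0, 0.06], [0.01, 0, 0.04], [0, 0, 0]], "angular": [[0, 0, 0], [0, 0, 0], [0, 0, 0]], "jaw": [0.3, 0.3, 0.3]}}

```text
time_s: 22.9
ee_pos: [0.5463, 0.1692, 0.0276]
tcp_rot: [0.004, 0.99, 0.053, -0.128]
contact_force: [-0.4, 0.4, 1.8]
gripper_width: 0.0529
finger_force: 68.4
```

Call:
{"name": "move_arm", "arguments": {"translation": [[0.015, 0, 0.06], [0, 0, 0], [0, 0, 0]], "angular": [[0, 0, 0], [0, 0, 0], [0, 0, 0]], "jaw": [0.3, 0.3, 0.3]}}

```text
time_s: 23.15
ee_pos: [0.5463, 0.1692, 0.0275]
tcp_rot: [0.005, 0.99, 0.053, -0.128]
contact_force: [-1.4, 0.5, 10.1]
gripper_width: 0.053
finger_force: 69.4
```

Call:
{"name": "move_arm", "arguments": {"translation": [[0, 0, 0], [0, 0, 0], [0, 0, 0], [0, 0, 0], [0, 0, 0]], "angular": [[0, 0, 0], [0, 0, 0], [0, 0, 0], [0, 0, 0], [0, 0, 0]], "jaw": [0.66, 0.7, 0.72, 0.74, 0.74]}}

```text
time_s: 23.57
ee_pos: [0.5462, 0.1726, 0.0262]
tcp_rot: [0.002, 0.991, 0.053, -0.127]
contact_force: [-1.5, 11.4, 4.0]
gripper_width: 0.0633
finger_force: 0.0
```

Call:
{"name": "move_arm", "arguments": {"translation": [[0, -0.08, 0], [0, 0, 0], [0, 0, -0.2], [-0.1, 0, -0.4], [-0.15, 0, -0.6]], "angular": [[0, 0, 0], [0, 0, 0], [0, 0, 0], [0, 0, 0], [0, 0, 0]], "jaw": [0.7, 0.7, 0.7, 0.7, 0.7]}}

```text
time_s: 23.98
ee_pos: [0.5467, 0.1704, 0.0559]
tcp_rot: [0.005, 0.99, 0.053, -0.129]
contact_force: [0.3, 0.1, 0.6]
gripper_width: 0.0597
finger_force: 0.0
```

Call:
{"name": "move_arm", "arguments": {"translation": [[-0.2, 0, -0.8], [-0.24, 0, -0.95], [-0.24, 0, -0.95], [-0.24, 0, -0.95], [-0.24, 0, -0.95]], "angular": [[0, 0, 0], [0, 0, 0], [0, 0, 0], [0, 0, 0], [0, 0, 0]], "jaw": [0.7, 0.7, 0.5, 0.3, 0]}}

```text
time_s: 24.4
ee_pos: [0.5486, 0.17, 0.1768]
tcp_rot: [0.005, 0.99, 0.053, -0.128]
contact_force: [-0.8, -0.6, 1.0]
gripper_width: 0.0241
finger_force: 0.0
```

Call:
{"name": "move_arm", "arguments": {"translation": [[-0.24, 0, -0.95], [-0.24, 0, -0.95], [-0.24, 0, -0.95], [-0.24, 0, -0.95], [-0.24, 0, -0.95]], "angular": [[0, 0, 0], [0, 0, 0], [0, 0, 0], [0, 0, 0], [0, 0, 0]], "jaw": [0, 0, 0, 0, 0]}}

```text
time_s: 24.82
ee_pos: [0.5495, 0.1695, 0.2994]
tcp_rot: [0.005, 0.99, 0.052, -0.128]
contact_force: [0.9, 0.1, 0.6]
gripper_width: -0.0
finger_force: 0.0
```

Run:
```python
from h import *
s=log(); M=axes(s); print(np.round(M,3))
c=bot.read_camera("wrist"); W=pts(c); cv2.imwrite("pics/w5.png",c["image"][:,:,::-1])
m=(W[...,2]>.04)&(W[...,2]<.056)&(abs(W[...,0]-.535)<.075)&(abs(W[...,1]-.165)<.08)
p=W[m]; print(m.sum(), np.round(np.percentile(p,[1,50,99],axis=0),3).tolist(),cv2.minAreaRect((p[:,:2]*1000).astype(np.float32)))
A=np.c_[p[:,:2],np.ones(len(p))]; print("plane",np.linalg.lstsq(A,p[:,2],rcond=None)[0])
c=bot.read_camera("side"); W=pts(c)[365:395,265:305]; z=W[...,2]; m=(z>.12)&(W[...,0]>.5)&(z<.18); print("knee",m.sum(),np.round(np.nanpercentile(W[m],[2,50,98],axis=0),3).tolist())
```

```text
{'time_s': 24.8167, 'q': [0.1032, 0.5107, 1.3213, 0.0034, 1.5656, 1.5678], 'ee_pos': [0.5495, 0.1695, 0.2994], 'tcp_rot': [0.0047, 0.9904, 0.0524, -0.1276], 'contact_force': [0.9479, 0.1421, 0.6171], 'ft_torque': [0.0041, -0.0769, 0.0091], 'finger_force': 0.0, 'gripper_width': -0.0}
[[ 0.962  0.105 -0.252]
 [ 0.103 -0.994 -0.023]
 [-0.253 -0.004 -0.967]]
7260 [[0.473, 0.104, 0.041], [0.538, 0.17, 0.046], [0.592, 0.234, 0.055]] ((539.9203491210938, 167.05747985839844), (145.70156860351562, 147.2152862548828), 85.84228515625)
plane [-0.01633517 -0.0122756   0.05651534]
knee 306 [[0.615, 0.232, 0.132], [0.643, 0.246, 0.146], [0.669, 0.262, 0.17]]
```

View pics/w5.png

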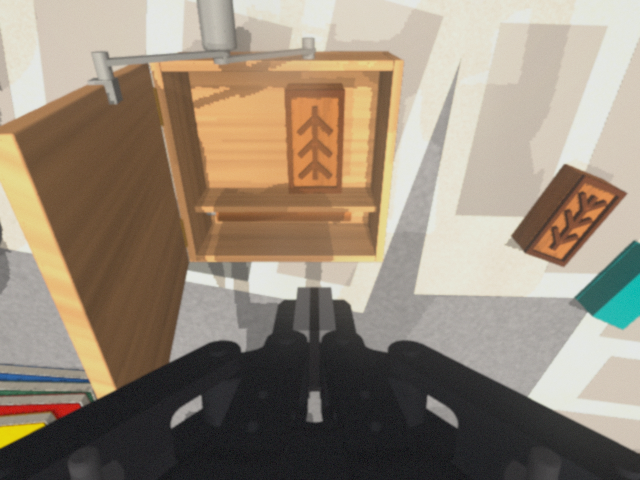

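The wrist view shows block_a flat, leaf face up, in the wide compartment at (315,137). The stay's thumb bar is at (217,25), and block_b is still at (568,215). Going to the knee from outside the box.

Call:
{"name": "move_arm", "arguments": {"translation": [[0.845, 0.077, 0.463], [0.845, 0.077, 0.463], [0.845, 0.077, 0.463], [0.845, 0.077, 0.463], [0.845, 0.077, 0.463]], "angular": [[0, 0, 0], [0, 0, 0], [0, 0, 0], [0, 0, 0], [0, 0, 0]], "jaw": [0, 0, 0, 0, 0]}}

```text
time_s: 25.33
ee_pos: [0.6379, 0.1696, 0.2133]
tcp_rot: [0.005, 0.99, 0.053, -0.128]
contact_force: [0.5, -0.5, 0.6]
gripper_width: -0.0
finger_force: 0.0
```

Call:
{"name": "move_arm", "arguments": {"translation": [[0.845, 0.077, 0.463], [0.075, -0.735, -0.017], [0.075, -0.735, -0.017], [0.075, -0.735, -0.017], [0.075, -0.735, -0.017]], "angular": [[0, 0, 0], [0, 0, 0], [0, 0, 0], [0, 0, 0], [0, 0, 0]], "jaw": [0, 0, 0, 0, 0]}}

```text
time_s: 25.75
ee_pos: [0.6546, 0.2464, 0.1988]
tcp_rot: [0.004, 0.99, 0.053, -0.128]
contact_force: [-0.0, 0.3, 0.6]
gripper_width: -0.0002
finger_force: 0.0
```

Run:
```python
from h import *
s=log(); M=axes(s); print(np.round(M,3)); C=const()
for z in(.16,.10):
    q,e,el,w=ik(np.array([.652,.27,z]),M,s["q"],C); print(np.round(q,2),round(e,4),np.round(w,3))
c=bot.read_camera("wrist"); W=pts(c); hsv=cv2.cvtColor(c["image"],cv2.COLOR_RGB2HSV)
B=np.array([.519,.1977]); ex=np.array([-.108,.994]); ey=np.array([.994,.108])
D=W[...,:2]-B; u=D@ex; v=D@ey
m=(u>-.02)&(u<.09)&(v>.10)&(v<.18)&(W[...,2]>.125)&(W[...,2]<.16)&(hsv[...,1]<60); p=np.c_[u[m],v[m],W[...,2][m]]
print("bar box coords",m.sum(),np.round(np.percentile(p,[2,50,98],axis=0),3).tolist()); cv2.imwrite("pics/w6.png",c["image"][:,:,::-1])
t=p[p[:,2]>np.percentile(p[:,2],70)]; print("top strip",np.round(np.percentile(t,[5,50,95],axis=0),3).tolist())
H=np.array([100,80.]);L=91;d=128
for th in(51,48,45,40,35,30,25,20,15,9):
    k=np.array([-25+88*np.cos(np.radians(th)),68+88*np.sin(np.radians(th))]); e=H-k; D=np.hypot(*e); a=(L*L-d*d+D*D)/2/D; h=np.sqrt(max(L*L-a*a,0)); n=e/D
    S=[k+a*n+sg*h*np.array([-n[1],n[0]]) for sg in(1,-1)]; print(th,np.round(k,1),[round(np.degrees(np.arctan2(x[1]-80,100-x[0])),1) for x in S])
```

```text
{'time_s': 25.75, 'q': [0.1899, 0.7835, 1.0606, 0.0258, 1.5524, 1.6496], 'ee_pos': [0.6546, 0.2464, 0.1988], 'tcp_rot': [0.0044, 0.9904, 0.0532, -0.1276], 'contact_force': [-0.048, 0.2873, 0.5799], 'ft_torque': [0.0079, -0.1685, -0.0447], 'finger_force': 0.0, 'gripper_width': -0.0002}
[[ 0.962  0.107 -0.252]
 [ 0.104 -0.994 -0.022]
 [-0.253 -0.005 -0.967]]
[0.22 0.83 1.07 0.03 1.49 1.68] 0.0 [0.724 0.276 0.436]
[0.22 0.89 1.11 0.03 1.4  1.67] 0.0 [0.724 0.276 0.376]
bar box coords 3664 [[0.019, 0.103, 0.13], [0.03, 0.141, 0.146], [0.041, 0.158, 0.149]]
top strip [[0.026, 0.117, 0.148], [0.031, 0.137, 0.148], [0.036, 0.156, 0.149]]
51 [ 30.4 136.4] [np.float64(84.3), np.float64(-6.3)]
48 [ 33.9 133.4] [np.float64(84.1), np.float64(-6.3)]
45 [ 37.2 130.2] [np.float64(83.6), np.float64(-6.3)]
40 [ 42.4 124.6] [np.float64(81.8), np.float64(-6.3)]
35 [ 47.1 118.5] [np.float64(78.3), np.float64(-6.3)]
30 [ 51.2 112. ] [np.float64(72.9), np.float64(-6.4)]
25 [ 54.8 105.2] [np.float64(64.7), np.float64(-6.5)]
20 [57.7 98.1] [np.float64(53.0), np.float64(-6.7)]
15 [60.  90.8] [np.float64(37.3), np.float64(-7.1)]
9 [61.9 81.8] [np.float64(14.4), np.float64(-9.1)]
```

View pics/w6.png

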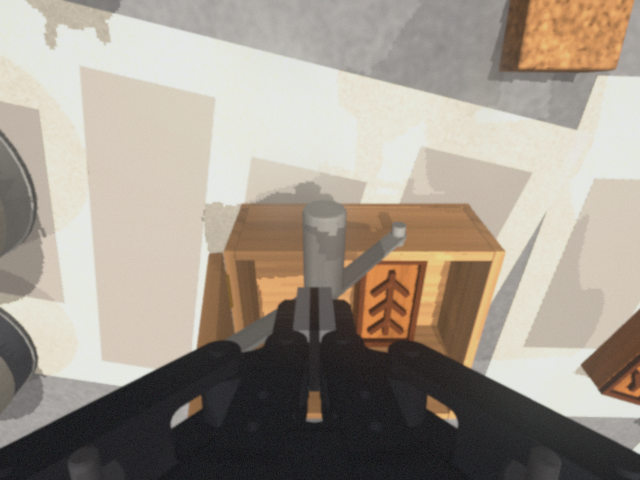

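Wrist view: the closed fingers are over the thumb bar at (323,235). In box coordinates the bar is at x +30 mm with its top at 148 mm, as described. I'm touching down and breaking the stay.

Call:
{"name": "move_arm", "arguments": {"translation": [[0.172, 0, 0.66], [0.172, 0, 0.66], [0.03, 0, 0.12], [0.03, 0, 0.12], [0, 0, 0]], "angular": [[0, 0, 0], [0, 0, 0], [0, 0, 0], [0, 0, 0], [0, 0, 0]], "jaw": [0, 0, 0, 0, 0]}}

```text
time_s: 26.22
ee_pos: [0.6541, 0.2467, 0.16]
tcp_rot: [0.003, 0.99, 0.054, -0.128]
contact_force: [-2.7, 2.1, 3.9]
gripper_width: -0.0001
finger_force: 1.5
```

Call:
{"name": "move_arm", "arguments": {"translation": [[0.02, 0, 0.06], [0.02, -0.06, 0.06], [0.03, -0.1, 0.11], [0.03, -0.1, 0.11], [0, 0, 0]], "angular": [[0, 0, 0], [0, 0, 0], [0, 0, 0], [0, 0, 0], [0, 0, 0]], "jaw": [0, 0, 0, 0, 0]}}

```text
time_s: 26.63
ee_pos: [0.6535, 0.2549, 0.1527]
tcp_rot: [0.002, 0.99, 0.054, -0.128]
contact_force: [-4.5, 6.0, 9.6]
gripper_width: -0.0003
finger_force: 4.4
```

```bash
cat >> h.py <<'E'
B=np.array([.519,.1977]); ex=np.array([-.108,.994]); ey=np.array([.994,.108])
def tip():
    s=bot.state(); M=axes(s); t=s["ee_pos"]+.011*M[:,2]; D=t[:2]-B; print("tip box ex,ey',z",np.round([D@ex,D@ey,t[2]],4),"F",np.round(s["contact_force"],1),"t",s["time_s"]); return s,M
def look():
    c=bot.read_camera("side"); W=pts(c); D=W[...,:2]-B; u=D@ex; v=D@ey; z=W[...,2]; hsv=cv2.cvtColor(c["image"],cv2.COLOR_RGB2HSV)
    m=(abs(v)<.09)&(z>.096)&(z<.32)&(u>-.15)&(u<.16)&(hsv[...,1]>60)
    if m.sum()>50:
        k=np.polyfit(*( (z[m],u[m]) if np.ptp(z[m])>np.ptp(u[m]) else (u[m],z[m])),1); print("lid pts",m.sum(),"u",np.round(np.percentile(u[m],[1,99]),3),"z",np.round(np.percentile(z[m],[1,99]),3))
    return c
E
python3 -c "
from h import *
tip(); look()"
```

```text
tip box ex,ey',z [0.0424 0.1371 0.142 ] F [-4.5  6.   9.6] t 26.6333
lid pts 6285 u [0.065 0.107] z [0.099 0.292]
```

Call:
{"name": "move_arm", "arguments": {"translation": [[0.03, -0.05, 0.11], [0.03, -0.08, 0.11], [0.03, -0.08, 0.12], [0.03, -0.08, 0.12], [0.03, -0.08, 0.12]], "angular": [[0, 0, 0], [0, 0, 0], [0, 0, 0], [0, 0, 0], [0, 0, 0]], "jaw": [0, 0, 0, 0, 0]}}

```text
time_s: 27.1
ee_pos: [0.6523, 0.2662, 0.1399]
tcp_rot: [-0.0, 0.99, 0.054, -0.127]
contact_force: [-7.0, 9.5, 16.7]
gripper_width: 0.0005
finger_force: 8.3
```

Call:
{"name": "move_arm", "arguments": {"translation": [[0.03, -0.08, 0.12], [0.035, -0.07, 0.13], [0.035, -0.07, 0.13], [0.035, -0.05, 0.13], [0, 0, 0]], "angular": [[0, 0, 0], [0, 0, 0], [0, 0, 0], [0, 0, 0], [0, 0, 0]], "jaw": [0, 0, 0, 0, 0]}}

```text
time_s: 27.52
ee_pos: [0.6514, 0.2746, 0.1268]
tcp_rot: [-0.002, 0.99, 0.054, -0.127]
contact_force: [-5.7, 11.9, 15.8]
gripper_width: -0.0002
finger_force: 9.1
```

```bash
python3 -c "
from h import *
tip(); look()"
```

```text
tip box ex,ey',z [0.0623 0.1372 0.1162] F [-5.7 11.9 15.8] t 27.5167
lid pts 7972 u [0.006 0.102] z [0.098 0.273]
```

Call:
{"name": "move_arm", "arguments": {"translation": [[0.012, 0.05, 0.045], [0.012, 0.05, 0.045], [0.012, 0, 0.045], [0.012, 0, 0.045], [0.012, 0, 0.045]], "angular": [[0, 0, 0], [0, 0, 0], [0, 0, 0], [0, 0, 0], [0, 0, 0]], "jaw": [0, 0, 0, 0, 0]}}

```text
time_s: 27.98
ee_pos: [0.6514, 0.2758, 0.1231]
tcp_rot: [-0.005, 0.99, 0.054, -0.127]
contact_force: [-7.4, 20.2, 21.5]
gripper_width: 0.0003
finger_force: 13.0
```

Call:
{"name": "move_arm", "arguments": {"translation": [[0.012, 0, 0.045], [0.012, 0, 0.045], [0.012, 0, 0.045], [0.012, 0, 0.045], [0, 0, 0]], "angular": [[0, 0, 0], [0, 0, 0], [0, 0, 0], [0, 0, 0], [0, 0, 0]], "jaw": [0, 0, 0, 0, 0]}}

```text
time_s: 28.4
ee_pos: [0.6512, 0.2777, 0.1186]
tcp_rot: [-0.007, 0.99, 0.055, -0.127]
contact_force: [-9.1, 22.7, 20.7]
gripper_width: -0.0005
finger_force: 13.3
```

```bash
python3 -c "
from h import *
tip(); look()"
```

```text
tip box ex,ey',z [0.0655 0.1373 0.1079] F [-9.1 22.7 20.7] t 28.4
lid pts 8202 u [-0.03   0.099] z [0.098 0.248]
```

The stay is broken and the lid is at about 54°. Side load on the bar is building, so I'm leaving the knee. I'll lower the lid, which its hinge holds, with a light push near its free edge.

Call:
{"name": "move_arm", "arguments": {"translation": [[-0.06, 0.1, -0.2], [-0.2, 0, -0.7], [-0.24, 0, -0.92], [-0.24, 0, -0.92], [-0.24, 0, -0.92]], "angular": [[0, 0, 0], [0, 0, 0], [0, 0, 0], [0, 0, 0], [0, 0, 0]], "jaw": [0, 0, 0, 0, 0]}}

```text
time_s: 28.87
ee_pos: [0.6528, 0.262, 0.2071]
tcp_rot: [0.005, 0.99, 0.053, -0.127]
contact_force: [0.7, -0.8, 0.9]
gripper_width: -0.0001
finger_force: 0.0
```

Call:
{"name": "move_arm", "arguments": {"translation": [[-0.24, 0, -0.92], [-0.24, 0, -0.92], [-0.24, 0, -0.92], [-0.24, 0, -0.92], [0, 0, 0]], "angular": [[0, 0, 0], [0, 0, 0], [0, 0, 0], [0, 0, 0], [0, 0, 0]], "jaw": [0, 0, 0, 0, 0]}}

```text
time_s: 29.28
ee_pos: [0.6553, 0.262, 0.3076]
tcp_rot: [0.004, 0.991, 0.053, -0.122]
contact_force: [0.5, 0.7, 1.6]
gripper_width: -0.0
finger_force: 0.0
```

Call:
{"name": "move_arm", "arguments": {"translation": [[-0.906, -0.1, 0.236], [-0.906, -0.1, 0.236], [-0.906, -0.1, 0.236], [-0.906, -0.1, 0.236], [-0.906, -0.1, 0.236]], "angular": [[0, 0, 0], [0, 0, 0], [0, 0, 0], [0, 0, 0], [0, 0, 0]], "jaw": [0, 0, 0, 0, 0]}}

```text
time_s: 29.7
ee_pos: [0.5339, 0.2612, 0.3003]
tcp_rot: [0.005, 0.99, 0.053, -0.128]
contact_force: [-0.2, -0.2, 0.3]
gripper_width: -0.0
finger_force: 0.0
```

Run:
```python
from h import *
s,M=tip(); c=look(); print(np.round(M,3))
cv2.imwrite("pics/s7.png",cv2.resize(c["image"][240:480,180:500,::-1],None,fx=2,fy=2))
c=bot.read_camera("wrist"); W=pts(c); D=W[...,:2]-B; u=D@ex; v=D@ey; z=W[...,2]
m=(abs(v)<.08)&(z>.1)&(z<.3)&(u<.1)&(u>-.12); 
if m.sum()>99: k=np.polyfit(u[m],z[m],1); print("wrist lid",m.sum(),k,np.degrees(np.arctan(k[0])),np.percentile(u[m],[1,99]),np.percentile(z[m],[1,99]))
```

```text
tip box ex,ey',z [0.0615 0.0189 0.2897] F [-0.2 -0.2  0.3] t 29.7
lid pts 7478 u [-0.029  0.099] z [0.097 0.248]
[[ 0.962  0.106 -0.253]
 [ 0.104 -0.994 -0.023]
 [-0.254 -0.004 -0.967]]
wrist lid 54582 [-1.12274603  0.21549487] -48.30939580738197 [-0.03299008  0.09438096] [0.10335718 0.24922844]
```

View pics/s7.png

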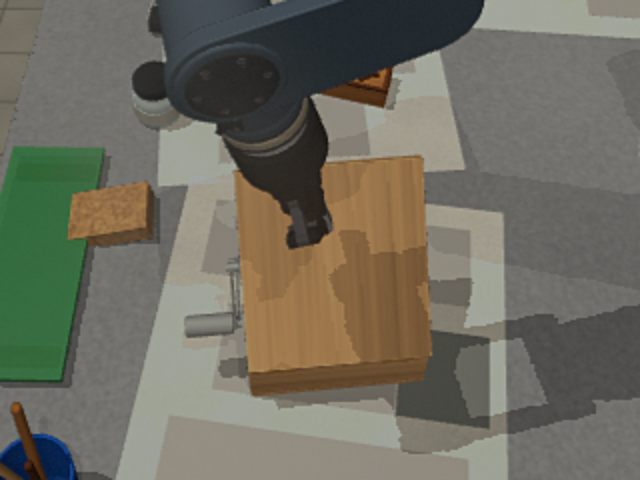

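The side view shows the lid half down, its face at about 50°, with the gripper tip at (305,235) over it. The knee is folding at (215,320). Approaching the lid near its free edge.

Call:
{"name": "move_arm", "arguments": {"translation": [[0, 0.66, 0], [0, 0.66, 0], [0, 0.66, 0], [0, 0.66, 0], [0.14, 0, 0.53]], "angular": [[0, 0, 0], [0, 0, 0], [0, 0, 0], [0, 0, 0], [0, 0, 0]], "jaw": [0, 0, 0, 0, 0]}}

```text
time_s: 30.22
ee_pos: [0.5453, 0.1932, 0.2886]
tcp_rot: [0.005, 0.991, 0.052, -0.124]
contact_force: [-0.2, 0.7, -0.5]
gripper_width: -0.0001
finger_force: 0.0
```

Call:
{"name": "move_arm", "arguments": {"translation": [[0.14, 0, 0.53], [0.1, 0, 0.38], [0.06, 0, 0.24], [0.06, 0, 0.24], [0, 0, 0]], "angular": [[0, 0, 0], [0, 0, 0], [0, 0, 0], [0, 0, 0], [0, 0, 0]], "jaw": [0, 0, 0, 0, 0]}}

```text
time_s: 30.63
ee_pos: [0.5419, 0.1959, 0.2491]
tcp_rot: [0.005, 0.99, 0.053, -0.129]
contact_force: [-0.7, -0.4, -0.2]
gripper_width: 0.0004
finger_force: 0.0
```

Call:
{"name": "move_arm", "arguments": {"translation": [[0.039, 0.19, 0.15], [0.039, 0.19, 0.15], [0.039, 0.19, 0.15], [0.037, 0.145, 0.142], [0.037, 0.145, 0.142]], "angular": [[0, 0, 0], [0, 0, 0], [0, 0, 0], [0, 0, 0], [0, 0, 0]], "jaw": [0, 0, 0, 0, 0]}}

```text
time_s: 31.05
ee_pos: [0.5452, 0.1739, 0.2315]
tcp_rot: [0.005, 0.99, 0.053, -0.127]
contact_force: [0.8, 0.7, 2.6]
gripper_width: 0.0001
finger_force: 0.9
```

```bash
python3 -c "
from h import *
tip(); look()"
```

```text
tip box ex,ey',z [-0.0264  0.0207  0.2209] F [0.8 0.7 2.6] t 31.05
lid pts 8387 u [-0.047  0.097] z [0.097 0.291]
```

Call:
{"name": "move_arm", "arguments": {"translation": [[0.04, 0.13, 0.155], [0.04, 0.13, 0.155], [0.04, 0.13, 0.155], [0.042, 0.12, 0.165], [0.042, 0.12, 0.165]], "angular": [[0, 0, 0], [0, 0, 0], [0, 0, 0], [0, 0, 0], [0, 0, 0]], "jaw": [0, 0, 0, 0, 0]}}

```text
time_s: 31.52
ee_pos: [0.5461, 0.1585, 0.2103]
tcp_rot: [0.005, 0.99, 0.053, -0.128]
contact_force: [-0.1, -0.4, 1.8]
gripper_width: -0.0
finger_force: 0.8
```

Call:
{"name": "move_arm", "arguments": {"translation": [[0.042, 0.12, 0.165], [0.044, 0.1, 0.17], [0.044, 0.1, 0.17], [0.044, 0.1, 0.17], [0.047, 0.088, 0.18]], "angular": [[0, 0, 0], [0, 0, 0], [0, 0, 0], [0, 0, 0], [0, 0, 0]], "jaw": [0, 0, 0, 0, 0]}}

```text
time_s: 31.93
ee_pos: [0.5474, 0.1461, 0.1881]
tcp_rot: [0.005, 0.99, 0.053, -0.128]
contact_force: [0.4, -0.4, 0.4]
gripper_width: -0.0001
finger_force: 0.8
```

Call:
{"name": "move_arm", "arguments": {"translation": [[0.047, 0.088, 0.18], [0.047, 0.088, 0.18], [0.047, 0.07, 0.18], [0.047, 0.07, 0.18], [0, 0, 0]], "angular": [[0, 0, 0], [0, 0, 0], [0, 0, 0], [0, 0, 0], [0, 0, 0]], "jaw": [0, 0, 0, 0, 0]}}

```text
time_s: 32.35
ee_pos: [0.5478, 0.1383, 0.1688]
tcp_rot: [0.004, 0.99, 0.053, -0.129]
contact_force: [0.1, -0.3, 0.3]
gripper_width: 0.0002
finger_force: 0.0
```

```bash
python3 -c "
from h import *
tip(); look()"
```

```text
tip box ex,ey',z [-0.0621  0.0194  0.1582] F [ 0.1 -0.3  0.3] t 32.35
lid pts 7693 u [-0.092  0.088] z [0.097 0.252]
```

Call:
{"name": "move_arm", "arguments": {"translation": [[0.047, 0.06, 0.18], [0.047, 0.06, 0.18], [0.047, 0.05, 0.18], [0.047, 0.05, 0.18], [0.047, 0.04, 0.18]], "angular": [[0, 0, 0], [0, 0, 0], [0, 0, 0], [0, 0, 0], [0, 0, 0]], "jaw": [0, 0, 0, 0, 0]}}

```text
time_s: 32.82
ee_pos: [0.549, 0.132, 0.1462]
tcp_rot: [0.005, 0.99, 0.053, -0.128]
contact_force: [-0.3, -0.3, 1.2]
gripper_width: 0.0
finger_force: 0.7
```

Call:
{"name": "move_arm", "arguments": {"translation": [[0.047, 0.04, 0.18], [0.047, 0.03, 0.18], [0.047, 0.03, 0.18], [0.047, 0.02, 0.18], [0.042, 0.02, 0.16]], "angular": [[0, 0, 0], [0, 0, 0], [0, 0, 0], [0, 0, 0], [0, 0, 0]], "jaw": [0, 0, 0, 0, 0]}}

```text
time_s: 33.23
ee_pos: [0.5492, 0.1288, 0.1234]
tcp_rot: [0.005, 0.99, 0.053, -0.128]
contact_force: [0.1, -1.1, 0.8]
gripper_width: -0.0005
finger_force: 0.7
```

```bash
python3 -c "
from h import *
tip(); look()"
```

```text
tip box ex,ey',z [-0.0717  0.0198  0.1127] F [ 0.1 -1.1  0.8] t 33.2333
lid pts 5560 u [-0.107  0.067] z [0.096 0.213]
```

Call:
{"name": "move_arm", "arguments": {"translation": [[0.03, 0.01, 0.12], [0.03, 0.01, 0.12], [0.03, 0, 0.12], [0.025, 0, 0.1], [0.025, 0, 0.1]], "angular": [[0, 0, 0], [0, 0, 0], [0, 0, 0], [0, 0, 0], [0, 0, 0]], "jaw": [0, 0, 0, 0, 0]}}

```text
time_s: 33.7
ee_pos: [0.5492, 0.1284, 0.1093]
tcp_rot: [0.005, 0.99, 0.053, -0.128]
contact_force: [0.6, -1.4, 1.0]
gripper_width: -0.0
finger_force: 0.6
```

Call:
{"name": "move_arm", "arguments": {"translation": [[0.02, 0, 0.08], [0.02, 0, 0.06], [0.01, 0, 0.04], [0, 0, 0], [0, 0, 0]], "angular": [[0, 0, 0], [0, 0, 0], [0, 0, 0], [0, 0, 0], [0, 0, 0]], "jaw": [0, 0, 0, 0, 0]}}

```text
time_s: 34.12
ee_pos: [0.549, 0.1287, 0.1047]
tcp_rot: [0.004, 0.99, 0.053, -0.128]
contact_force: [-0.2, -0.5, -0.2]
gripper_width: 0.0003
finger_force: 0.0
```

```bash
python3 -c "
from h import *
tip(); look()"
```

```text
tip box ex,ey',z [-0.0717  0.0196  0.094 ] F [-0.2 -0.5 -0.2] t 34.1167
lid pts 194 u [-0.107  0.06 ] z [0.096 0.291]
```

Call:
{"name": "move_arm", "arguments": {"translation": [[0.01, 0, 0.05], [0.01, 0, 0.05], [0.01, 0, 0.04], [0, 0, 0], [0, 0, 0]], "angular": [[0, 0, 0], [0, 0, 0], [0, 0, 0], [0, 0, 0], [0, 0, 0]], "jaw": [0, 0, 0, 0, 0]}}

```text
time_s: 34.58
ee_pos: [0.5491, 0.1286, 0.1024]
tcp_rot: [0.004, 0.99, 0.053, -0.128]
contact_force: [-1.3, 0.5, 7.4]
gripper_width: 0.0
finger_force: 3.5
```

Call:
{"name": "move_arm", "arguments": {"translation": [[0.01, 0, 0.04], [0, 0, 0], [-0.05, 0, -0.2], [-0.2, 0, -0.8], [-0.24, 0, -0.92]], "angular": [[0, 0, 0], [0, 0, 0], [0, 0, 0], [0, 0, 0], [0, 0, 0]], "jaw": [0, 0, 0, 0, 0]}}

```text
time_s: 35.0
ee_pos: [0.548, 0.1283, 0.1488]
tcp_rot: [0.004, 0.99, 0.053, -0.13]
contact_force: [0.1, 0.2, 0.3]
gripper_width: 0.0
finger_force: 0.0
```

Call:
{"name": "move_arm", "arguments": {"translation": [[-0.24, 0, -0.92], [-0.24, 0, -0.92], [-0.24, 0, -0.92], [-0.24, 0, -0.92], [-0.24, 0, -0.92]], "angular": [[0, 0, 0], [0, 0, 0], [0, 0, 0], [0, 0, 0], [0, 0, 0]], "jaw": [0, 0, 0, 0, 0]}}

```text
time_s: 35.42
ee_pos: [0.5492, 0.1278, 0.2696]
tcp_rot: [0.004, 0.99, 0.053, -0.128]
contact_force: [-0.7, -0.5, -0.2]
gripper_width: -0.0001
finger_force: 0.0
```

Run:
```python
from h import *
tip(); c=bot.read_camera("side"); cv2.imwrite("pics/s8.png",c["image"][:,:,::-1])
for n in("side","wrist"):
    c=bot.read_camera(n); W=pts(c); D=W[...,:2]-B; u=D@ex; v=D@ey; z=W[...,2]
    for lo,hi in((-.105,-.08),(-.06,-.03),(0,.03),(.06,.09)):
        m=(abs(v)<.085)&(u>lo)&(u<hi)&(z>.05)&(z<.13); print(n,lo,m.sum(),np.round(np.median(z[m]),4) if m.any() else None)
    m=(u>.0)&(u<.1)&(v>.115)&(v<.155)&(z>.05)&(z<.13); print("knee",m.sum(),np.round([np.median(u[m]),np.percentile(z[m],95)],3) if m.any() else None)
```

```text
tip box ex,ey',z [-0.0727  0.0197  0.2589] F [-0.7 -0.5 -0.2] t 35.4167
side -0.105 673 0.0904
side -0.06 894 0.0905
side 0 1003 0.0905
side 0.06 1141 0.0905
knee 207 [0.067 0.093]
wrist -0.105 6012 0.0903
wrist -0.06 7210 0.0903
wrist 0 7181 0.0904
wrist 0.06 7156 0.0904
knee 1180 [0.059 0.093]
```

View pics/s8.png

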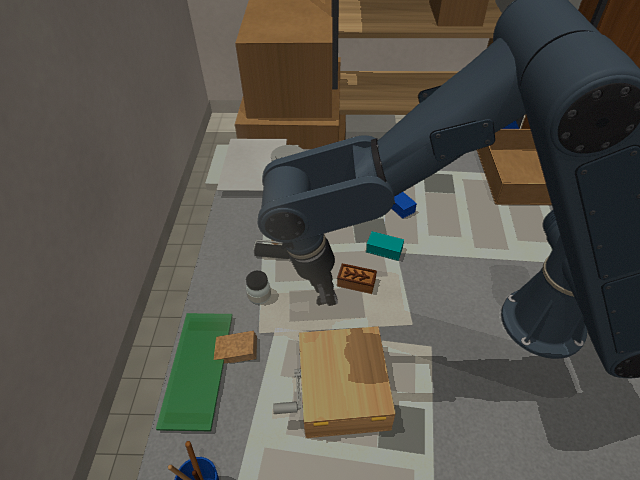

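The lid is flat at 90 mm across its whole length, so it is fully shut (345,375 in the side view). The knee is folded at (285,407) with its top at 93 mm. Block_b (357,278), the jar, the cork and the teal block are where they were, and the robot is clear.

```bash
python3 -c "
from station import bot
print(bot.hand_in())"
```

```text
the job is handed in; nothing more can be done
None
```

Block_a was turned over and laid flat, carved face up, in the wide compartment; then I broke the stay at its knee and lowered the lid until fully shut (flat at 90 mm), and handed the job in at about 35 s with the arm clear.

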